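# Clear the red tray and lay out the chopsticks

### The arm

A 7-joint arm with a two-finger parallel gripper is mounted at the origin on the work surface. World frame = base frame: x ahead of the robot, y to its left, z up, the work surface at z = 0. Lengths are in m, angles in degrees, forces in N, time in s.
With the tool pointing down it reaches from about 0.425 to 0.875 m from the base axis. Payload 4.7 kg.
Tool frame: the origin (TCP) lies at the centre of the arm's flange, where the gripper is bolted on; the fingertips stand 182 mm ahead of it and the grasp point (between the pads) lies 164 mm ahead of it; z points along the fingers, x is the direction in which the jaws open and shut, and the axes are right-handed (so a half turn about z gives the same grasp; the last joint's range is limited). The gripper opens to 87 mm and grips with 3 to 60 N. Pads are 19 mm wide; open, the fingers measure 117 mm over their backs; the gripper's body (75 mm by 190 mm) begins 51 mm behind the grasp point.
Start: joints at [-70.01, 18.392, -4.016, 83.108, 1.295, 78.541, -3.26], TCP at [0.214, 0.614, 0.405] pointing down, gripper open.
Joint ranges: [-163.93, 163.93], [-17.29, 119.83], [-79.2, 71.16], [3.27, 140.29], [-89.18, 269.18], [5.43, 117.66], [-154.24, 154.24]. Speed limits (degrees/s): [147.25, 147.25, 180, 180, 180, 180, 180].

### API

Orientations are given as [roll, pitch, yaw] about the fixed x, y, z axes, in that order (R = Rz(yaw) Ry(pitch) Rx(roll)).
In Python, from cell import env gives the robot as it stands. The module is installed in compiled form; this text tells all that it offers.
- The arm moves only by the tool carry_out, never from a script. Its argument "increments" is a list of rows, each a list of 5 numbers: the shift along the world's x, y, z in m, then the turn about the world's z in degrees, then the gripper's target within -1 to 1 (shut at 1, half-way at 0, fully open at -1). In form: [[dx, dy, dz, spin, jaw], ...]. A call has 1 to 20 rows; each row is the pose to reach, as a shift and turn from the pose commanded when the call began; what a row does not reach only later rows make up. A row lasts 1/10 s, in which the tool goes at most 50 mm and 8.59 degrees, less where a joint would pass 70% of its speed; a pose out of reach is approached as far as the arm can. A call with a gripper value outside its range is refused whole. The fingers move at their own pace and stop on an object; "grip_force" is the grip in N (left out, the last holds). Time passes only in rows, so rows that repeat a pose let the fingers close. It gives the time, the measured TCP pose, the force and the opening at its end, in the units of the state.
- env.get_obs(): the state, without advancing time (a new reading comes with each control period).
- env.read_camera(name): name is "scene" or "top"; returns (picture, depth): 400x640x3 uint8, red, green, blue; 400x640 float32, m along the optical axis (not along the pixel's ray), 0 where there is no reading.
- env.get_calibration(name): a dict with "K" (3x3 intrinsics, pixels), "camera_from_world" (4x4, takes a point from world to camera coordinates). Camera axes: x right, y down, z forward; pixel columns grow to the right and rows downward; lengths in m; the calibration is good to about 2 mm. A picture is of the moment at which its call begins. get_calibration takes no time and is no camera call.
- env.sign_off(): hands the job in, once; it reports no verdict.
The state is a dict: "time_s": time; "qpos": joint angles; "joint_velocities": joint speeds; "effort": joint torques, N m; "tool_pos": TCP position; "tool_rot": TCP orientation; "force": force on the tool from outside, world axes, zero at the start; "wrist_torque": the same for the moment, N m; "grip_width": finger opening in m.
Only numpy, scipy, OpenCV 4.12 (cv2) and the standard library are available. Lean on these libraries where they do the work, as an engineer would, in place of code of your own. Each camera call takes 0.05 s, during which the arm holds its last target.

### The job

Clear the red tray: stand the garlic keeper upright in the middle of the square wooden trivet and the glass measuring jug upright in the middle of the round cork coaster, with no edge hanging over. Lay every bamboo chopstick into the tray sorted by length, the long ones in its long lane and the short ones in its short lane, each lying flat on the lane's floor and none on top of another. Leave the spoon, garlic bulb, pepper jar and mug where they are.

Things in the scene. Friction and masses are not known exactly. Their poses are not given: they have to be found in the camera images.
- tray: fixed red plastic tray, 228 mm (x) by 212 mm (y), floor and walls 4 mm thick, wall tops 14 mm above the counter. A wall along y = 0 makes two lanes: the long one at +y (220 x 100 mm inside) and the short one at -y (148 x 100 mm inside, x from -110 to 38 mm), followed by a small empty pocket at its +x end. Origin: centre of its underside, z up, x along the lanes
- long_lane (a point): centre of the long lane's floor
- short_lane (a point): centre of the short lane's floor
- trivet: fixed dark wooden trivet, 108 x 108 mm, 12 mm high; origin: centre of its underside, x and y along its sides
- coaster: fixed round cork coaster, 92 mm diameter, 12 mm high; origin: centre of its underside
- keeper: white ceramic garlic keeper, about 0.4 kg: round body 86 mm across at its widest (foot 82 mm), shoulder 58 mm above the foot, lid fixed on, with a blue round knob 28 mm across, 64 to 88 mm above the foot, by which it can be lifted. Starts standing in the tray's short lane. Origin: centre of its foot, z up
- jug: small clear glass measuring jug with red marks, about 0.22 kg: upright cylinder 64 mm across, 70 mm tall, open top; a bar handle on its +y side reaches 61 mm from the axis, 11 to 63 mm above the foot. It can be gripped across the body along its x. Starts standing in the tray's long lane. Origin: centre of its foot, z up
- long1: square bamboo chopstick, 180 mm long, 10 x 10 mm in section, same wood for long and short, a black band near its -x end; starts lying on the counter (may be absent). Origin: its centre; x runs along the stick
- long2: square bamboo chopstick, 180 mm long, 10 x 10 mm in section, same wood for long and short, a black band near its -x end; starts lying on the counter (may be absent). Origin: its centre; x runs along the stick
- long3: square bamboo chopstick, 180 mm long, 10 x 10 mm in section, same wood for long and short, a black band near its -x end; starts lying on the counter (may be absent). Origin: its centre; x runs along the stick
- short1: square bamboo chopstick, 120 mm long, 10 x 10 mm in section, same wood for long and short, a black band near its -x end; starts lying on the counter (may be absent). Origin: its centre; x runs along the stick
- short2: square bamboo chopstick, 120 mm long, 10 x 10 mm in section, same wood for long and short, a black band near its -x end; starts lying on the counter (may be absent). Origin: its centre; x runs along the stick
- short3: square bamboo chopstick, 120 mm long, 10 x 10 mm in section, same wood for long and short, a black band near its -x end; starts lying on the counter (may be absent). Origin: its centre; x runs along the stick
- spoon: stainless soup spoon 180 mm long, lying on the robot's side of the work (bystander; leave it where it is)
- bulb: garlic bulb, 54 mm wide, 55 mm tall (bystander; leave it where it is)
- pepper: amber pepper jar, 44 mm wide, 100 mm tall (bystander; leave it where it is)
- mug: blue mug, 80 mm wide, 90 mm tall (bystander; leave it where it is)

How it is judged (in metres and radians):
At the end, for the whole second after the job is handed in: Keeper upright at rest on the trivet, centred within 10.8 mm along each side; jug upright at rest on the coaster, centred within 13.5 mm (upright: 0.08 rad); every chopstick present at rest, level within 0.08 rad, on the floor of the lane of its length (x of keeper in the frame of trivet between -0.0108 and 0.0108 m and y of keeper in the frame of trivet between -0.0108 and 0.0108 m and z of keeper in the frame of trivet between 0.008 and 0.016 m and angle between each of keeper, jug's own z axis and vertical below 0.08 rad and linear speed of each of keeper, jug, long1, long2, long3, short1, short2, short3 below 0.02 m/s and horizontal distance between jug and coaster below 0.0135 m and z of jug in the frame of coaster between 0.008 and 0.016 m and x of long1 in the frame of tray between -0.024 and 0.024 m and y of long1 in the frame of tray between 0.003 and 0.101 m and z of long1 in the frame of tray between 0.004 and 0.0135 m and angle between long1's own x axis and vertical between 1.49 and 1.65 rad and x of long2 in the frame of tray between -0.024 and 0.024 m and y of long2 in the frame of tray between 0.003 and 0.101 m and z of long2 in the frame of tray between 0.004 and 0.0135 m and angle between long2's own x axis and vertical between 1.49 and 1.65 rad and x of long3 in the frame of tray between -0.024 and 0.024 m and y of long3 in the frame of tray between 0.003 and 0.101 m and z of long3 in the frame of tray between 0.004 and 0.0135 m and angle between long3's own x axis and vertical between 1.49 and 1.65 rad and x of short1 in the frame of tray between -0.056 and -0.016 m and y of short1 in the frame of tray between -0.101 and -0.003 m and z of short1 in the frame of tray between 0.004 and 0.0135 m and angle between short1's own x axis and vertical between 1.49 and 1.65 rad and x of short2 in the frame of tray between -0.056 and -0.016 m and y of short2 in the frame of tray between -0.101 and -0.003 m and z of short2 in the frame of tray between 0.004 and 0.0135 m and angle between short2's own x axis and vertical between 1.49 and 1.65 rad and x of short3 in the frame of tray between -0.056 and -0.016 m and y of short3 in the frame of tray between -0.101 and -0.003 m and z of short3 in the frame of tray between 0.004 and 0.0135 m and angle between short3's own x axis and vertical between 1.49 and 1.65 rad); the robot touches nothing.
It fails at once if the spoon is shifted by more than 50 mm (distance of spoon from where it was at the start of the episode above 0.05 m).
It fails at once if the bulb is shifted by more than 50 mm (distance of bulb from where it was at the start of the episode above 0.05 m).
It fails at once if the pepper is shifted by more than 50 mm (distance of pepper from where it was at the start of the episode above 0.05 m).
It fails at once if the mug is shifted by more than 50 mm (distance of mug from where it was at the start of the episode above 0.05 m).
Of long1, long2, long3, short1, short2, short3 only 4 to 6 are there at a start; the rules pass over those that are not, and their reading is None.
At some moment in a run one of keeper, jug may be knocked a few centimetres aside while the robot is not near it.
Once in a run the grip may slacken for a moment while it holds something.
It also fails if it takes over 208 s, if anything falls off the work surface, if the arm or the gripper's body presses on something with over 40 N, if the wrist force passes 120 N, or if a joint passes its speed limit or range.

## Working session

There is one attempt and no reset: what is moved stays moved. The work goes in short steps, Python scripts to look and compute and a tool call to move; the robot and the scene stay as the last step left them, time stands still between calls to the robot, and variables do not carry over. Pictures are saved under pics/ and viewed, and the job is handed in when it is done.

Besides the shell and the picture viewer there is one more tool, called after "Call:" as name([rows], argument=value, ...), one row to a line, values as JSON. carry_out: Moves the arm, as the interface text tells. Its arguments: {"type":"object","properties":{"increments":{"type":"array"},"grip_force":{"type":"number"}},"required":["increments"]}

```bash
mkdir -p pics; ls; cat > h.py <<'E'
import numpy as np, cv2
from cell import env
def snap(name,tag,crop=None,scale=1):
    im,d=env.read_camera(name)
    np.savez(f'{tag}.npz',im=im,d=d)
    save(im,tag,crop,scale)
    return im,d
def save(im,tag,crop=None,scale=1):
    o=im[...,::-1]
    if crop: x0,y0,x1,y1=crop; o=o[y0:y1,x0:x1]
    if scale!=1: o=cv2.resize(o,None,fx=scale,fy=scale,interpolation=cv2.INTER_CUBIC)
    cv2.imwrite(f'pics/{tag}.png',o)
def cal(name):
    c=env.get_calibration(name); return np.array(c['K']),np.array(c['camera_from_world'])
def cloud(name,d):
    K,T=cal(name); h,w=d.shape
    u,v=np.meshgrid(np.arange(w),np.arange(h))
    p=np.stack([(u-K[0,2])/K[0,0]*d,(v-K[1,2])/K[1,1]*d,d],-1)
    Ti=np.linalg.inv(T)
    return p@Ti[:3,:3].T+Ti[:3,3]
def px2w(name,uv,z):
    K,T=cal(name); uv=np.atleast_2d(uv).astype(float)
    r=np.c_[(uv-K[[0,1],[2,2]])/K[[0,1],[0,1]],np.ones(len(uv))]
    Ti=np.linalg.inv(T); r=r@Ti[:3,:3].T; o=Ti[:3,3]
    return o+r*((z-o[2])/r[:,2])[:,None]
E
python3 - <<'E'
from h import *
s=env.get_obs(); print(s)
for n in('scene','top'):
    snap(n,n+'0'); print(cal(n))
E
```

```text
pics
{'time_s': 0.0, 'qpos': array([-70.00809971,  18.43900005,  -4.01728717,  83.17405814,
         1.29393875,  78.54119811,  -3.26043119]), 'joint_velocities': array([-0.13550853, -0.10055539,  0.09915146, -0.02100121,  0.01122141,
       -0.02597164,  0.04363617]), 'effort': array([-4.45822079e-04, -4.91301155e+01, -4.04478852e-01, -3.12523699e+01,
       -6.41467050e-02,  4.37637186e-02,  1.58241860e-04]), 'tool_pos': array([0.21353647, 0.61370731, 0.40366949]), 'tool_rot': array([1.79995849e+02, 1.09064674e-01, 7.08188498e+01]), 'force': array([ 0.86236428, -0.30776664, -0.27548536]), 'wrist_torque': array([ 0.0791869 , -0.00050376, -0.0129266 ]), 'grip_width': 0.08732413902556081}
(array([[491.6154892 ,   0.        , 321.99037635],
       [  0.        , 491.6154892 , 199.81951407],
       [  0.        ,   0.        ,   1.        ]]), array([[ 7.18473107e-01,  6.95553400e-01, -1.36490173e-03,
        -4.18007352e-01],
       [ 5.53691259e-01, -5.73121833e-01, -6.04117004e-01,
        -2.83843190e-01],
       [-4.20977891e-01,  4.33286087e-01, -7.96894461e-01,
         1.42638463e+00],
       [ 0.00000000e+00,  0.00000000e+00,  0.00000000e+00,
         1.00000000e+00]]))
(array([[442.47507706,   0.        , 316.90542626],
       [  0.        , 442.47507706, 198.48677382],
       [  0.        ,   0.        ,   1.        ]]), array([[-1.09678902e-02, -9.99939694e-01,  5.60173820e-04,
         1.81490154e-02],
       [-9.97802919e-01,  1.09078444e-02, -6.53479438e-02,
         5.82922591e-01],
       [ 6.53378927e-02, -1.27567214e-03, -9.97862382e-01,
         1.31442695e+00],
       [ 0.00000000e+00,  0.00000000e+00,  0.00000000e+00,
         1.00000000e+00]]))
```

View pics/scene0.png

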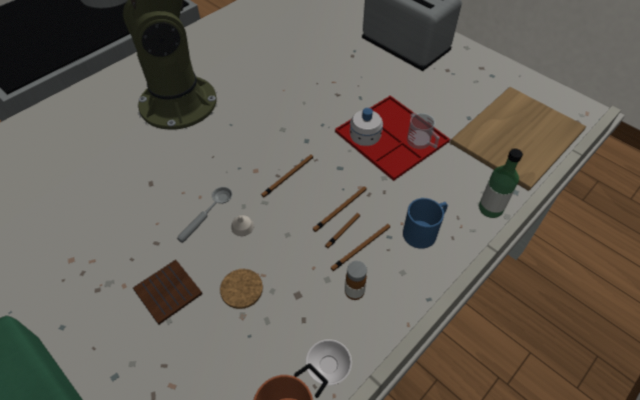

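View pics/top0.png

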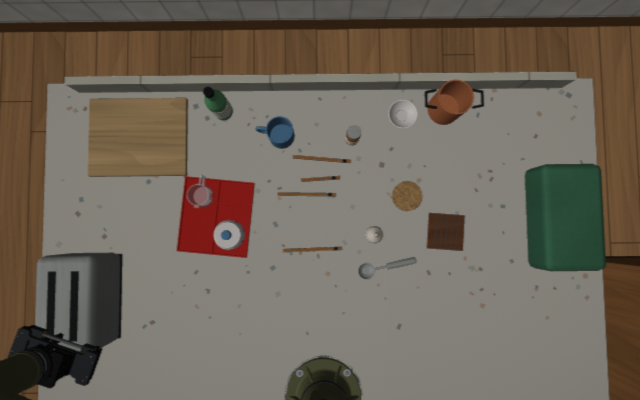

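```bash
python3 - <<'E'
from h import *
z=np.load('top0.npz'); im=z['im']
im=np.clip(im.astype(float)*1.6,0,255).astype(np.uint8)
save(im,'c_tray',(170,165,270,265),6)
save(im,'c_st',(270,145,370,265),5)
save(im,'c_pl',(340,170,480,290),5)
E
```

```text
(no output)
```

View pics/c_tray.png

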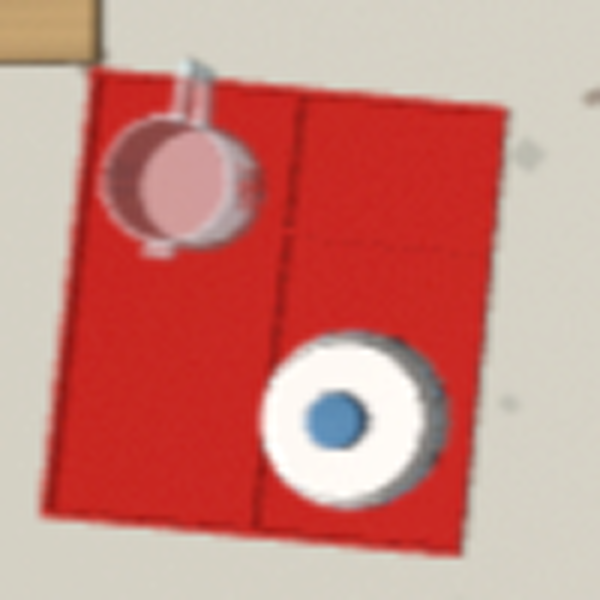

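View pics/c_st.png

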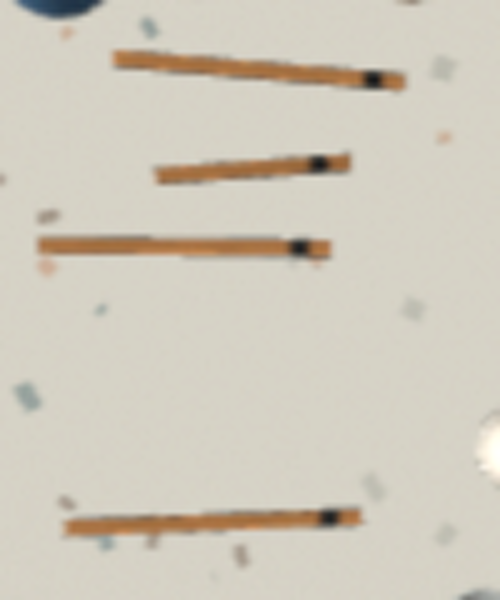

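View pics/c_pl.png

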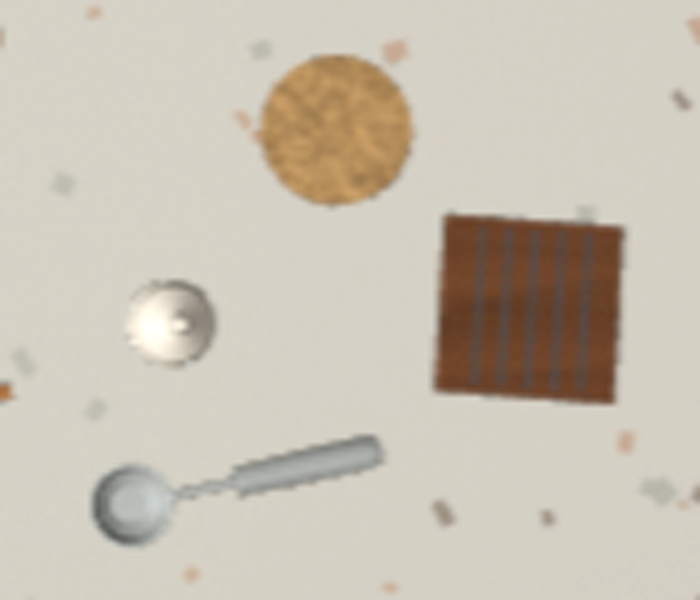

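```bash
cat > m.py <<'E'
from h import *
def rect(pts):
    (c,s,a)=cv2.minAreaRect(pts.astype(np.float32)*1000); return np.array(c)/1000,np.array(s),a
def comps(name,mask,z,amin=30):
    n,l,st,ce=cv2.connectedComponentsWithStats(mask.astype(np.uint8))
    out=[]
    for i in range(1,n):
        if st[i,4]<amin: continue
        v,u=np.nonzero(l==i); w=px2w(name,np.c_[u,v],z)[:,:2]
        c=w.mean(0); C=np.cov((w-c).T); ev,E=np.linalg.eigh(C); a=np.degrees(np.arctan2(E[1,1],E[0,1]))%180
        L=np.sqrt(12*ev[1])*1000
        out.append((st[i],c.round(4),L.round(1),(np.sqrt(12*ev[0])*1000).round(1),a.round(2)))
    return out
if __name__=='__main__':
    zf=np.load('top0.npz'); im=zf['im']; d=zf['d']
    hsv=cv2.cvtColor(im,cv2.COLOR_RGB2HSV); H,S,V=[hsv[...,i].astype(int) for i in range(3)]
    np.set_printoptions(suppress=True,precision=4)
    P=cloud('top',d)
    print('floor z',np.median(P[270:280,280:340,2]))
    st=(H>5)&(H<22)&(S>110)
    roi=np.zeros_like(st); roi[145:265,270:365]=1
    k=np.ones((3,3),np.uint8)
    for c in comps('top',cv2.morphologyEx((st&roi).astype(np.uint8),cv2.MORPH_CLOSE,np.ones((3,7),np.uint8)),.010): print('stick',c)
    roi[:]=0; roi[170:220,380:430]=1
    for c in comps('top',(S>60)&roi,.012): print('coaster',c)
    roi[:]=0; roi[205:260,420:475]=1
    m=(S>90)&roi
    v,u=np.nonzero(m); print('trivet',rect(px2w('top',np.c_[u,v],.012)[:,:2]), comps('top',m,.012))
    roi[:]=0; roi[165:265,170:265]=1
    m=((H<6)|(H>172))&(S>150)&roi
    v,u=np.nonzero(m); print('tray',rect(px2w('top',np.c_[u,v],.014)[:,:2]))
    m=(H>95)&(H<120)&(S>60)&roi
    v,u=np.nonzero(m&(P[...,2]>.07)); print('knob',P[v,u].mean(0),comps('top',m,.088))
E
python3 m.py
```

```text
floor z -0.0005880200173966621
stick (array([293, 155,  57,   8, 144], dtype=int32), array([ 0.7058, -0.0022]), np.float64(172.5), np.float64(7.8), np.float64(84.53))
stick (array([302, 176,  38,   5,  93], dtype=int32), array([0.6451, 0.0012]), np.float64(112.2), np.float64(7.6), np.float64(93.34))
stick (array([278, 193,  58,   3, 155], dtype=int32), array([0.5979, 0.0369]), np.float64(169.3), np.float64(8.1), np.float64(88.78))
stick (array([284, 247,  58,   5, 159], dtype=int32), array([0.4311, 0.0284]), np.float64(178.6), np.float64(8.2), np.float64(91.77))
coaster (array([391, 181,  32,  30, 715], dtype=int32), array([ 0.5896, -0.2607]), np.float64(80.2), np.float64(78.6), np.float64(115.83))
trivet (array([ 0.4802, -0.3745]), array([105.9699, 105.0046]), 85.13141632080078) [(array([ 427,  213,   37,   37, 1124], dtype=int32), array([ 0.4806, -0.3744]), np.float64(108.0), np.float64(106.2), np.float64(72.21))]
tray (array([0.5331, 0.3187]), array([209.5005, 225.7541]), 83.9291763305664)
knob [0.4781 0.2722 0.0904] [(array([221, 231,  10,   9,  68], dtype=int32), array([0.478 , 0.2727]), np.float64(24.2), np.float64(21.9), np.float64(98.09))]
```

Call:
carry_out([
  [0.1,-0.129,0,0,-1],
  [0.2645,-0.3413,0,0,-1],
  [0.2645,-0.3413,0,0,-1],
  [0.2645,-0.3413,0,0,-1],
  [0.2645,-0.3413,0,0,-1],
  [0.2645,-0.3413,0,0,-1],
  [0.2645,-0.3413,0,0,-1],
  [0.2645,-0.3413,0,0,-1],
  [0.2645,-0.3413,0,0,-1],
  [0.2645,-0.3413,-0.04,0,-1],
  [0.2645,-0.3413,-0.08,0,-1],
  [0.2645,-0.3413,-0.1,0,-1],
  [0.2645,-0.3413,-0.1,0,-1],
  [0.2645,-0.3413,-0.1,0,-1],
  [0.2645,-0.3413,-0.1,0,-1],
], grip_force=25)

```text
time_s: 1.6
tool_pos: [0.4787, 0.2731, 0.3065]
tool_rot: [179.9, -0.1, 70.8]
force: [-0.2, -0.0, 0.3]
grip_width: 0.0871
```

```bash
python3 - <<'E'
from h import *
im,d=snap('scene','s1',(300,60,500,210),4)
E
```

```text
(no output)
```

View pics/s1.png

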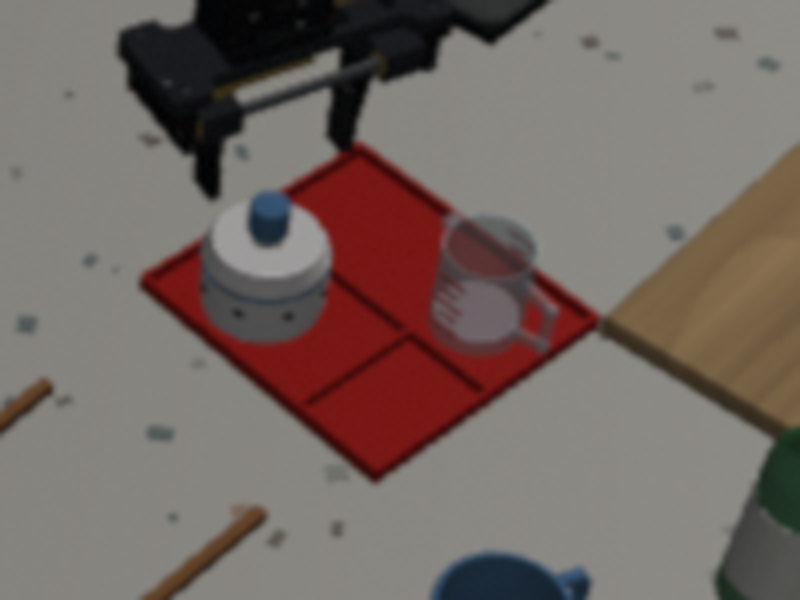

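Call:
carry_out([
  [-0.0005,-0.0005,-0.03,0,-1],
  [-0.0005,-0.0005,-0.055,0,-1],
  [-0.0005,-0.0005,-0.058,0,-1],
  [-0.0005,-0.0005,-0.058,0,0],
  [-0.0005,-0.0005,-0.058,0,1],
  [-0.0005,-0.0005,-0.058,0,1],
  [-0.0005,-0.0005,-0.058,0,1],
  [-0.0005,-0.0005,-0.058,0,1],
  [-0.0005,-0.0005,-0.058,0,1],
  [-0.0005,-0.0005,-0.058,0,1],
], grip_force=30)

```text
time_s: 2.65
tool_pos: [0.4776, 0.2721, 0.2469]
tool_rot: [180.0, -0.0, 70.8]
force: [0.7, -0.1, -0.5]
grip_width: 0.0391
```

Call:
carry_out([
  [0,0,0,0,1],
  [0,0,0,0,1],
  [0,0,0,0,1],
  [0,0,0,0,1],
], grip_force=40)

```text
time_s: 3.05
tool_pos: [0.4778, 0.2728, 0.2472]
tool_rot: [180.0, -0.1, 70.8]
force: [1.0, 2.8, 1.8]
grip_width: 0.027
```

Call:
carry_out([
  [0,0,0.01,0,1],
  [0,0,0.025,0,1],
  [0,0,0.045,0,1],
  [0,0,0.065,0,1],
  [0,0,0.08,0,1],
  [0,0,0.08,0,1],
  [0,0,0.08,0,1],
])

```text
time_s: 3.75
tool_pos: [0.4774, 0.2718, 0.3266]
tool_rot: [-180.0, 0.0, 70.8]
force: [-0.4, 0.3, -4.2]
grip_width: 0.0269
```

```bash
python3 - <<'E'
from h import *
im,d=snap('scene','s2',(300,40,500,190),4)
E
```

```text
(no output)
```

View pics/s2.png

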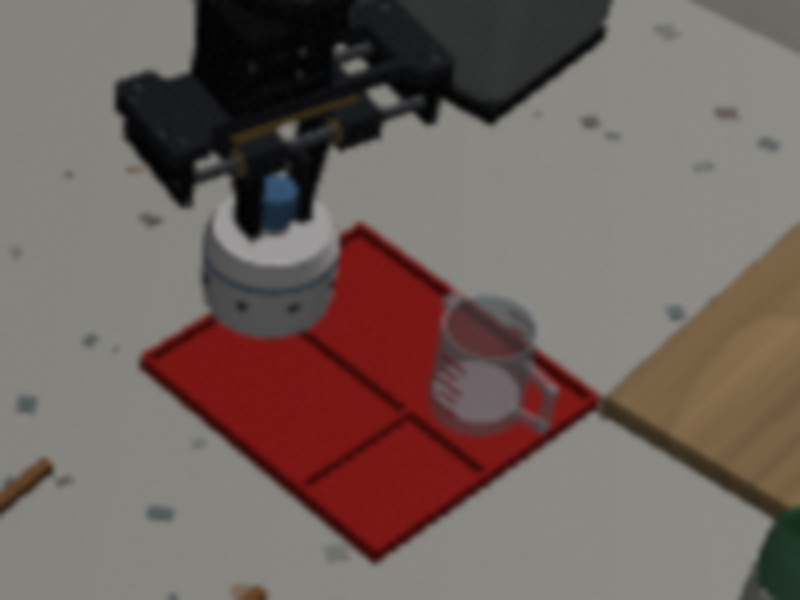

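Call:
carry_out([
  [0.01,-0.015,0,0,1],
  [0.025,-0.045,0,0,1],
  [0.04,-0.08,0,0,1],
  [0.055,-0.115,0,0,1],
  [0.07,-0.15,0,0,1],
  [0.08,-0.185,0,0,1],
  [0.085,-0.22,0,0,1],
  [0.085,-0.255,0,0,1],
  [0.085,-0.29,0,0,1],
  [0.085,-0.325,0,0,1],
  [0.085,-0.36,0,0,1],
  [0.085,-0.395,0,0,1],
  [0.085,-0.43,0,0,1],
  [0.085,-0.465,0,0,1],
  [0.085,-0.5,0,0,1],
  [0.08,-0.53,0,0,1],
  [0.07,-0.56,0,0,1],
  [0.05,-0.59,0,0,1],
  [0.025,-0.62,0,0,1],
  [0.01,-0.64,0,0,1],
])

```text
time_s: 5.8
tool_pos: [0.4845, -0.3704, 0.3252]
tool_rot: [-179.8, 0.1, 70.6]
force: [-0.2, 0.3, -3.8]
grip_width: 0.027
```

Call:
carry_out([
  [-0.006,-0.007,0,0,1],
  [-0.007,-0.007,0,0,1],
  [-0.007,-0.007,0,0,1],
  [-0.007,-0.007,0,0,1],
])

```text
time_s: 6.2
tool_pos: [0.4822, -0.3729, 0.3263]
tool_rot: [-180.0, -0.1, 71.0]
force: [0.1, 0.9, -4.3]
grip_width: 0.027
```

```bash
python3 - <<'E'
from h import *
im,d=snap('scene','s3',(80,180,280,330),4)
print(env.get_obs()['tool_pos'],env.get_obs()['grip_width'])
E
```

```text
[ 0.48210412 -0.37303804  0.32644542] 0.02709718843133545
```

View pics/s3.png

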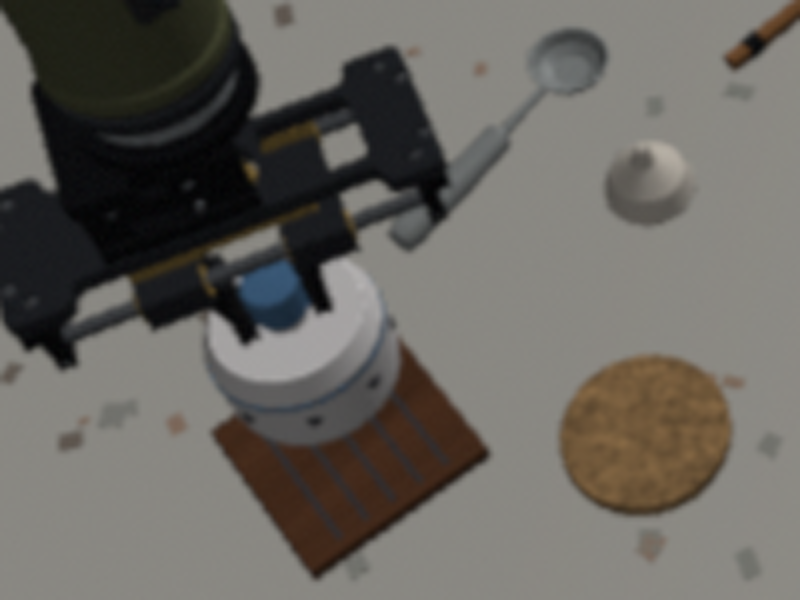

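Call:
carry_out([
  [-0.0015,-0.001,-0.015,0,1],
  [-0.0015,-0.001,-0.03,0,1],
  [-0.0015,-0.001,-0.045,0,1],
  [-0.0015,-0.001,-0.055,0,1],
  [-0.0015,-0.001,-0.062,0,1],
  [-0.0015,-0.001,-0.067,0,1],
  [-0.0015,-0.001,-0.067,0,1],
  [-0.0015,-0.001,-0.069,0,1],
  [-0.0015,-0.001,-0.069,0,1],
  [-0.0015,-0.001,-0.07,0,1],
  [-0.0015,-0.001,-0.07,0,1],
  [-0.0015,-0.001,-0.07,0,1],
])

```text
time_s: 7.45
tool_pos: [0.4791, -0.3759, 0.257]
tool_rot: [180.0, -0.0, 70.8]
force: [-0.1, 0.4, -4.2]
grip_width: 0.0272
```

```bash
python3 - <<'E'
from h import *
im,d=snap('scene','s4',(80,180,280,330),4)
o=env.get_obs();print(o['tool_pos'],o['force'],o['grip_width'])
E
```

```text
[ 0.47911993 -0.37590078  0.25693401] [ 0.0115301  -0.44290709 -3.38989378] 0.026801952462267943
```

View pics/s4.png

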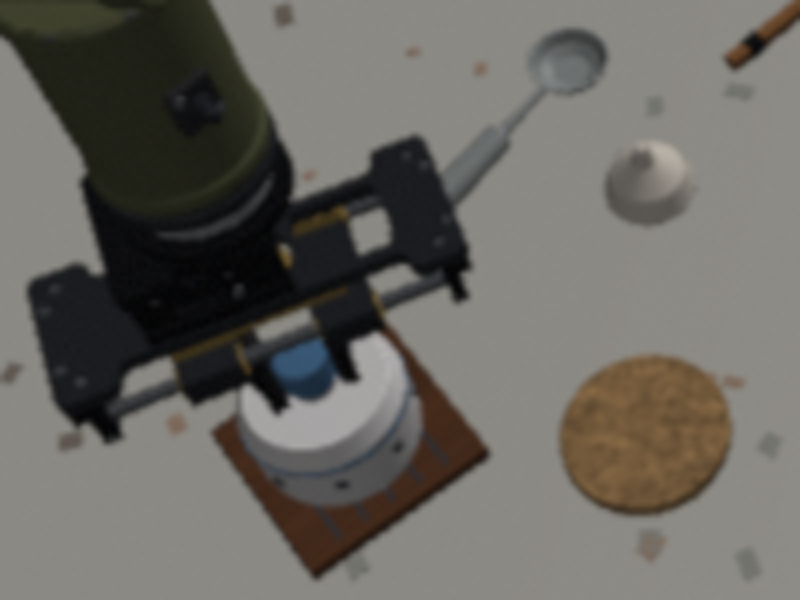

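Call:
carry_out([
  [0.001,0.001,-0.001,0,1],
  [0.001,0.001,-0.002,0,1],
  [0.001,0.001,-0.0025,0,1],
  [0.001,0.001,-0.0025,0,1],
  [0.001,0.001,-0.0025,0,1],
])

```text
time_s: 8.0
tool_pos: [0.4805, -0.3747, 0.2551]
tool_rot: [179.9, -0.0, 70.8]
force: [-1.4, 3.4, 5.9]
grip_width: 0.0274
```

Call:
carry_out([
  [0,0,0,0,0.5],
  [0,0,0,0,0],
  [0,0,0,0,-0.5],
  [0,0,0,0,-1],
  [0,0,0,0,-1],
  [0,0,0,0,-1],
  [0,0,0.02,0,-1],
  [0,0,0.05,0,-1],
  [0,0,0.09,0,-1],
  [0,0,0.12,0,-1],
  [0,0.04,0.14,0,-1],
  [0,0.08,0.14,0,-1],
  [0,0.12,0.14,0,-1],
  [0,0.16,0.14,0,-1],
  [0,0.2,0.14,0,-1],
  [0,0.25,0.14,0,-1],
])

```text
time_s: 9.6
tool_pos: [0.4796, -0.1246, 0.3946]
tool_rot: [179.9, 0.0, 70.7]
force: [1.7, 0.9, -0.3]
grip_width: 0.0874
```

```bash
python3 - <<'E'
from h import *
im,d=snap('scene','s5',(80,180,280,330),4)
im,d=snap('top','t5')
save(np.clip(im*1.5,0,255).astype(np.uint8),'t5a',(150,140,480,290),2.4)
hsv=cv2.cvtColor(im,cv2.COLOR_RGB2HSV); H,S=hsv[...,0],hsv[...,1]; P=cloud('top',d)
m=(H>95)&(H<120)&(S>60); m[:200]=0;m[:,:420]=0;m[270:]=0;m[:,480:]=0
v,u=np.nonzero(m&(P[...,2]>.07)); print(len(v),P[v,u].mean(0),px2w('top',[u.mean(),v.mean()],.1))
o=env.get_obs();print(o['tool_pos'],o['force'],o['grip_width'])
E
```

```text
73 [ 0.4796263  -0.37234471  0.09961585] [[ 0.47963049 -0.37223186  0.1       ]]
[ 0.48063102 -0.1177169   0.39416295] [-0.34056305 -0.17869452 -0.2832954 ] 0.08749633418994912
```

View pics/s5.png

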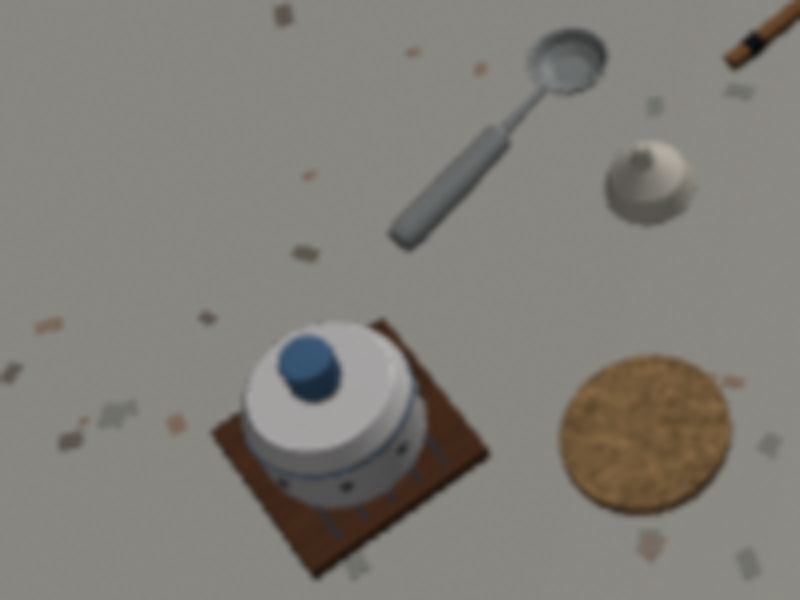

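View pics/t5a.png

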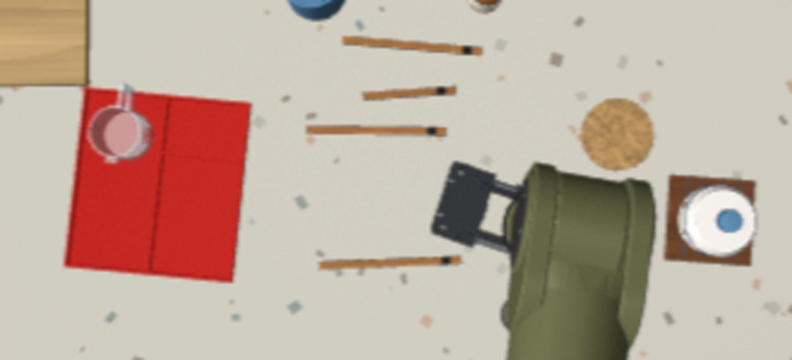

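```bash
cat > jug.py <<'E'
from h import *
def proj(name,p):
    K,T=cal(name); q=p@T[:3,:3].T+T[:3,3]; q=q@K.T; return q[:,:2]/q[:,2:]
def draw(name,im,c,z0,yaw,tag,crop,s):
    o=cv2.resize(np.clip(im[crop[1]:crop[3],crop[0]:crop[2],::-1]*1.5,0,255).astype(np.uint8),None,fx=s,fy=s,interpolation=cv2.INTER_CUBIC)
    t=np.linspace(0,2*np.pi,60)
    def pl(p,col):
        q=(proj(name,p)-crop[:2]+.5)*s-.5
        cv2.polylines(o,[np.round(q).astype(int)],False,col,1)
    for z,col in((0,(0,255,0)),(.07,(255,0,0))):
        pl(np.c_[c[0]+.032*np.cos(t),c[1]+.032*np.sin(t),0*t+z0+z],col)
    h=np.radians(yaw+90); r=np.array([.032,.061,.061,.032]); zz=np.array([.063,.063,.011,.011])
    pl(np.c_[c[0]+r*np.cos(h),c[1]+r*np.sin(h),z0+zz],(0,255,255))
    cv2.imwrite(f'pics/{tag}.png',o)
if __name__=='__main__':
    print(px2w('top',[200.4,195.4],.008))
    a=np.load('top0.npz')['im']; b=np.load('scene0.npz')['im']
    c=px2w('top',[200.4,195.4],.008)[0]
    draw('top',a,c,.004,-95,'j1',(170,165,230,225),8)
    draw('scene',b,c,.004,-95,'j2',(390,100,460,160),8)
E
python3 jug.py
```

```text
[[0.59708424 0.36576787 0.008     ]]
```

View pics/j1.png

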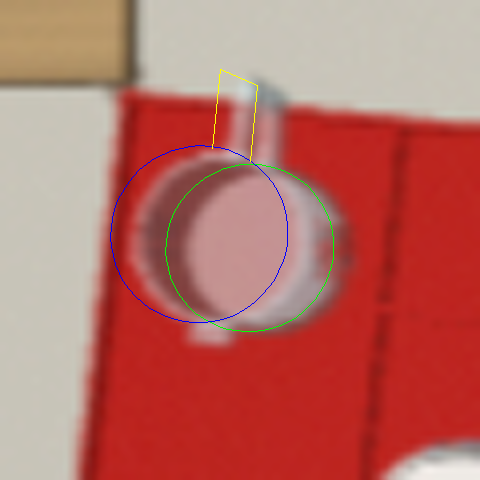

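View pics/j2.png

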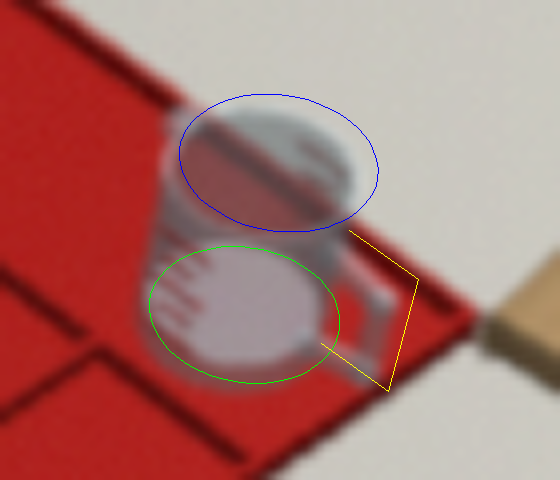

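```bash
python3 - <<'E'
from jug import *
a=np.load('top0.npz')['im']; b=np.load('scene0.npz')['im']
c=(.596,.359)
draw('top',a,c,.004,-95,'j3',(170,165,230,225),8)
draw('scene',b,c,.004,-95,'j4',(390,100,460,160),8)
E
```

```text
(no output)
```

View pics/j3.png

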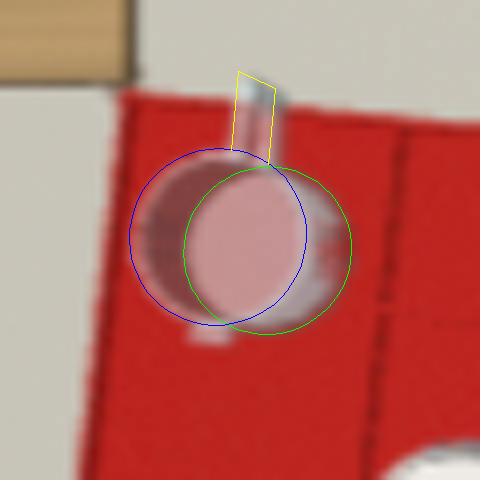

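View pics/j4.png

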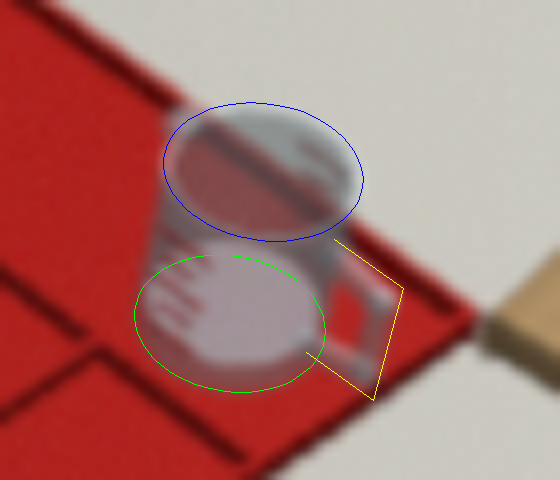

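Call:
carry_out([
  [0.02,0.03,0,4,-1],
  [0.04,0.07,0,8,-1],
  [0.06,0.11,0,14,-1],
  [0.08,0.155,0,14,-1],
  [0.1,0.2,0,14,-1],
  [0.115,0.245,0,14,-1],
  [0.115,0.29,0,14,-1],
  [0.115,0.335,0,14,-1],
  [0.115,0.38,0,14,-1],
  [0.115,0.42,0,14,-1],
  [0.115,0.45,-0.03,14,-1],
  [0.115,0.47,-0.06,14,-1],
  [0.115,0.478,-0.09,14,-1],
  [0.115,0.478,-0.1,14,-1],
  [0.115,0.478,-0.1,14,-1],
  [0.115,0.478,-0.1,14,-1],
])

```text
time_s: 11.3
tool_pos: [0.5962, 0.3518, 0.2958]
tool_rot: [179.9, -0.0, 84.7]
force: [0.3, -0.5, 0.1]
grip_width: 0.0868
```

```bash
python3 - <<'E'
from h import *
im,d=snap('scene','s6',(340,60,500,180),5)
o=env.get_obs();print(o['tool_pos'],o['tool_rot'])
E
```

```text
[0.59632592 0.352013   0.29651547] [ 1.79830833e+02 -8.45712646e-02  8.47119265e+01]
```

View pics/s6.png

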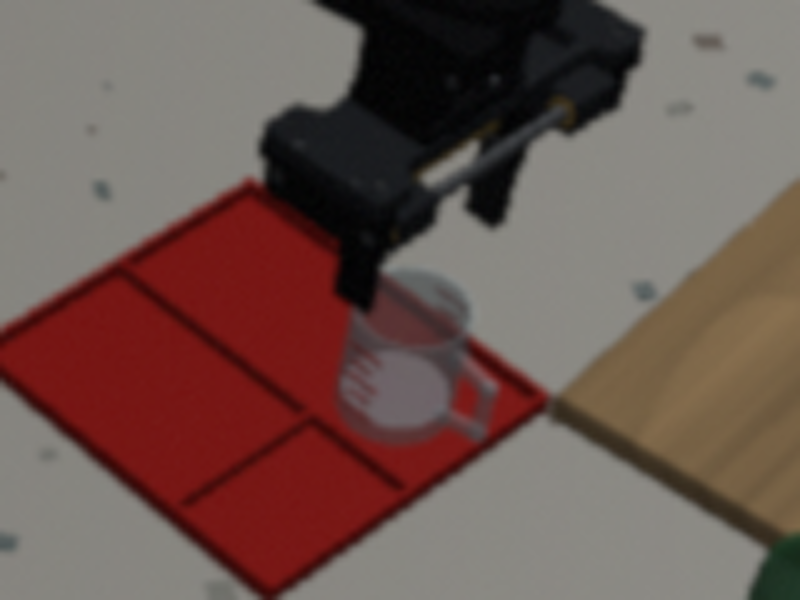

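Call:
carry_out([
  [-0.0005,0.007,0,0,-1],
  [-0.0005,0.007,0,0,-1],
  [-0.0005,0.007,-0.03,0,-1],
  [-0.0005,0.007,-0.06,0,-1],
  [-0.0005,0.007,-0.08,0,-1],
  [-0.0005,0.007,-0.086,0,-1],
  [-0.0005,0.007,-0.086,0,-1],
  [-0.0005,0.007,-0.086,0,0],
  [-0.0005,0.007,-0.086,0,1],
  [-0.0005,0.007,-0.086,0,1],
  [-0.0005,0.007,-0.086,0,1],
  [-0.0005,0.007,-0.086,0,1],
  [-0.0005,0.007,-0.086,0,1],
  [-0.0005,0.007,-0.086,0,1],
], grip_force=25)

```text
time_s: 12.75
tool_pos: [0.5949, 0.36, 0.2092]
tool_rot: [179.9, -0.0, 84.8]
force: [-1.1, -1.9, 6.1]
grip_width: 0.062
```

Call:
carry_out([
  [0,0,0.01,0,1],
  [0,0,0.03,0,1],
  [0,0,0.05,0,1],
  [0,0,0.07,0,1],
  [0,0,0.09,0,1],
  [0,0,0.09,0,1],
  [0,0,0.09,0,1],
])

```text
time_s: 13.45
tool_pos: [0.5944, 0.3602, 0.2978]
tool_rot: [-180.0, -0.0, 84.8]
force: [-0.4, 0.3, -1.4]
grip_width: 0.0624
```

```bash
python3 - <<'E'
from h import *
im,d=snap('scene','s7',(340,40,500,160),5)
o=env.get_obs();print(o['tool_pos'],o['grip_width'],o['force'])
E
```

```text
[0.59408947 0.35999455 0.29682728] 0.06226131172870427 [-0.82794393 -0.22932646 -2.43636519]
```

View pics/s7.png

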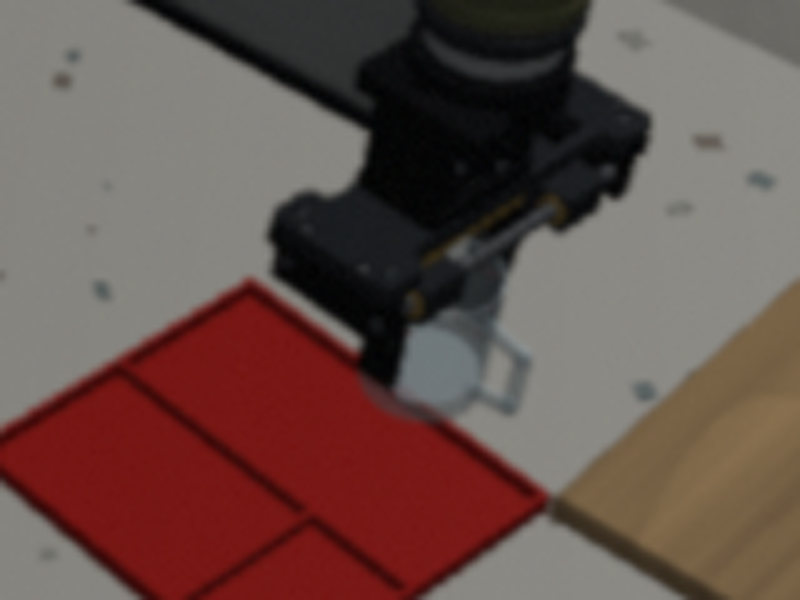

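```bash
python3 - <<'E'
from h import *
print(px2w('top',[407.0,195.6],.012))
im=np.load('top0.npz')['im'].astype(int)
m=(np.abs(im-np.median(im[170:175,395:430].reshape(-1,3),axis=0)).sum(-1)>60); m[:178]=0;m[214:]=0;m[:,:389]=0;m[:,426:]=0
m=cv2.morphologyEx(m.astype(np.uint8),cv2.MORPH_OPEN,np.ones((3,3)))
v,u=np.nonzero(m);w=px2w('top',np.c_[u,v],.012)[:,:2];c,r=cv2.minEnclosingCircle(w.astype(np.float32)*1000);print(w.mean(0),c,r,2*np.sqrt(len(v)/np.pi)*2.93)
E
```

```text
[[ 0.58933237 -0.26143093  0.012     ]]
[ 0.58926648 -0.26079557] (589.28955078125, -260.5214538574219) 46.576995849609375 89.44956238395429
```

Call:
carry_out([
  [0,-0.015,0,0,1],
  [0,-0.045,0,0,1],
  [0,-0.08,0,0,1],
  [0,-0.115,0,0,1],
  [0,-0.15,0,0,1],
  [0,-0.185,0,0,1],
  [0,-0.22,0,0,1],
  [0,-0.255,0,0,1],
  [0,-0.29,0,0,1],
  [-0.002,-0.325,0,0,1],
  [-0.004,-0.36,0,0,1],
  [-0.005,-0.395,0,0,1],
  [-0.005,-0.43,0,0,1],
  [-0.005,-0.465,0,0,1],
  [-0.005,-0.5,0,0,1],
  [-0.005,-0.535,0,0,1],
  [-0.005,-0.57,0,0,1],
  [-0.005,-0.6,0,0,1],
  [-0.005,-0.615,0,0,1],
  [-0.005,-0.621,0,0,1],
])

```text
time_s: 15.5
tool_pos: [0.5882, -0.2632, 0.2974]
tool_rot: [-179.9, 0.0, 84.6]
force: [-0.2, 0.4, -2.6]
grip_width: 0.0625
```

Call:
carry_out([
  [0,0,0,0,1],
  [0,0,-0.02,0,1],
  [0,0,-0.04,0,1],
  [0,0,-0.06,0,1],
  [0,0,-0.065,0,1],
  [0,0,-0.065,0,1],
  [0,0,-0.065,0,1],
])

```text
time_s: 16.2
tool_pos: [0.5903, -0.2602, 0.2343]
tool_rot: [179.9, -0.0, 84.9]
force: [-0.1, -0.2, -1.2]
grip_width: 0.0623
```

```bash
python3 - <<'E'
from h import *
im,d=snap('scene','s8',(160,200,320,320),5)
o=env.get_obs();print(o['tool_pos'],o['tool_rot'],o['grip_width'],o['force'])
E
```

```text
[ 0.59027874 -0.26056302  0.2346207 ] [1.79878163e+02 9.11709266e-03 8.48662018e+01] 0.0620212440401705 [ 0.4228771   0.40910319 -1.25057217]
```

View pics/s8.png

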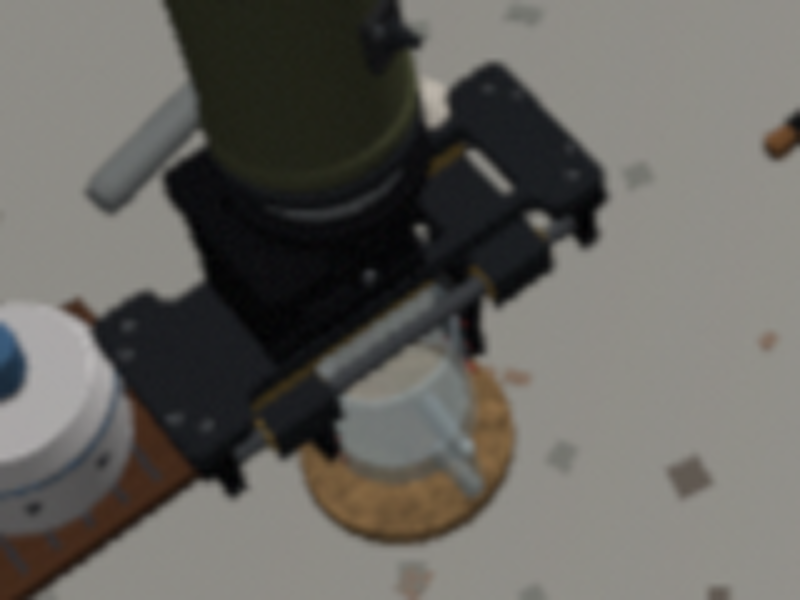

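Call:
carry_out([
  [-0.001,0,-0.008,0,1],
  [-0.001,0,-0.014,0,1],
  [-0.001,0,-0.016,0,1],
  [-0.001,0,-0.0165,0,1],
  [-0.001,0,-0.017,0,1],
  [-0.001,0,-0.0175,0,1],
  [-0.001,0,-0.0175,0,1],
])

```text
time_s: 16.95
tool_pos: [0.5883, -0.2609, 0.2172]
tool_rot: [-179.9, -0.1, 84.8]
force: [-5.7, 3.3, 8.6]
grip_width: 0.0626
```

Call:
carry_out([
  [0,0,0.0005,0,0],
  [0,0,0.0005,0,-0.5],
  [0,0,0.0005,0,-1],
  [0,0,0.0005,0,-1],
  [0,0,0.0005,0,-1],
  [0,0,0.02,0,-1],
  [0,0,0.05,0,-1],
  [0,0,0.09,0,-1],
  [0,0,0.13,0,-1],
  [0,0.03,0.16,0,-1],
  [0,0.07,0.16,0,-1],
  [0,0.12,0.16,-8,-1],
  [0,0.17,0.16,-16,-1],
  [0,0.22,0.16,-24,-1],
  [0,0.27,0.16,-32,-1],
  [0,0.297,0.16,-40,-1],
  [0,0.297,0.16,-48,-1],
  [0,0.297,0.16,-56,-1],
  [0,0.297,0.16,-64,-1],
  [0,0.297,0.16,-72,-1],
])

```text
time_s: 18.95
tool_pos: [0.5886, 0.0362, 0.3757]
tool_rot: [180.0, -0.0, 12.5]
force: [0.1, -0.3, -0.0]
grip_width: 0.0874
```

```bash
python3 - <<'E'
from jug import *
im,d=snap('scene','s9',(80,180,280,330),4)
im2,d2=snap('top','t9')
draw('scene',im,(.5893,-.2609),.012,-95,'s9',(130,210,290,330),5)
draw('top',im2,(.5893,-.2609),.012,-95,'t9',(380,160,470,270),5)
o=env.get_obs();print(o['tool_pos'],o['tool_rot'],o['qpos'])
E
```

```text
[0.58862206 0.03613426 0.37567648] [ 1.79986691e+02 -6.30966553e-03  1.27963036e+01] [-26.78168844  12.31965995  23.93727474  95.22310589  -5.16641484
  73.54344835  10.92727363]
```

View pics/s9.png

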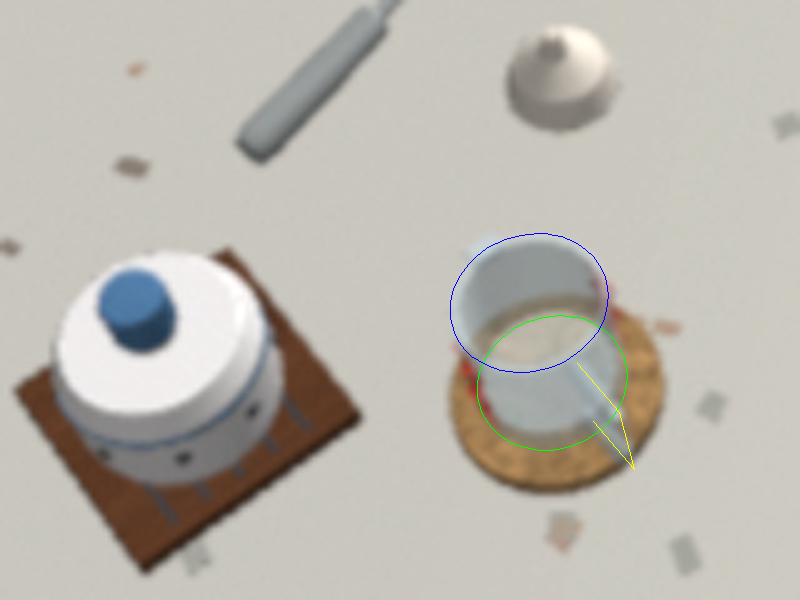

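View pics/t9.png

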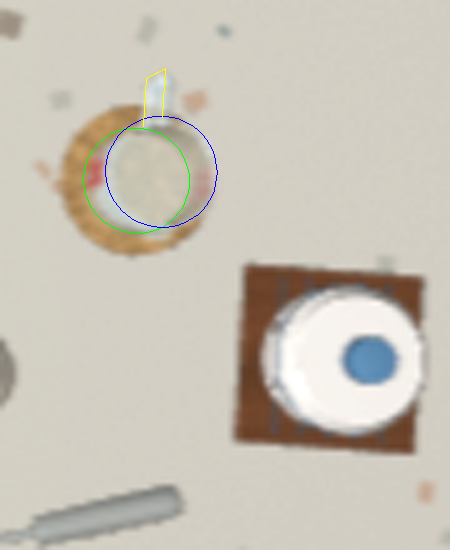

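```bash
python3 - <<'E'
from h import *
for n,a,b in [('S1',(113,58),(407,83)),('S2',(155,176),(351,162)),('S3',(38,246),(331,249)),('S4',(65,528),(361,517))]:
    p=(np.array([a,b])+.5)/5-.5+[270,145]; w=px2w('top',p,.010)[:,:2]; d=w[0]-w[1]
    print(n,w.mean(0).round(4),np.hypot(*d).round(4),np.degrees(np.arctan2(d[1],d[0])).round(1))
R=lambda a:np.array([[np.cos(a),-np.sin(a)],[np.sin(a),np.cos(a)]])
for y in(.025,.052,.078):print('L',y,(np.array([.5331,.3187])+R(np.radians(-6.07))@[0,y]).round(4))
print('S',(np.array([.5331,.3187])+R(np.radians(-6.07))@[-.036,-.052]).round(4))
E
```

```text
S1 [ 0.7052 -0.0039] 0.1801 84.5
S2 [0.6448 0.001 ] 0.1196 93.5
S3 [0.5974 0.0432] 0.1779 88.8
S4 [0.4311 0.0276] 0.1784 91.5
L 0.025 [0.5357 0.3436]
L 0.052 [0.5386 0.3704]
L 0.078 [0.5413 0.3963]
S [0.4918 0.2708]
```

Call:
carry_out([
  [0.009,0.007,-0.02,-7,0.3],
  [0.009,0.007,-0.06,-14,0.3],
  [0.009,0.007,-0.1,-14,0.3],
  [0.009,0.007,-0.13,-14,0.3],
  [0.009,0.007,-0.15,-14,0.3],
  [0.009,0.007,-0.15,-14,0.3],
  [0.009,0.007,-0.15,-14,0.3],
])

```text
time_s: 19.75
tool_pos: [0.5978, 0.043, 0.2261]
tool_rot: [180.0, -0.0, -1.1]
force: [0.4, 1.1, 0.2]
grip_width: 0.0387
```

```bash
python3 - <<'E'
from jug import *
im,d=snap('scene','s10',(240,120,400,240),5)
o=env.get_obs();print(o['tool_pos'],o['tool_rot'],o['grip_width'])
E
```

```text
[0.59828316 0.04301973 0.22705016] [-1.79987719e+02 -1.15668536e-01 -1.10726654e+00] 0.03580121973548616
```

View pics/s10.png

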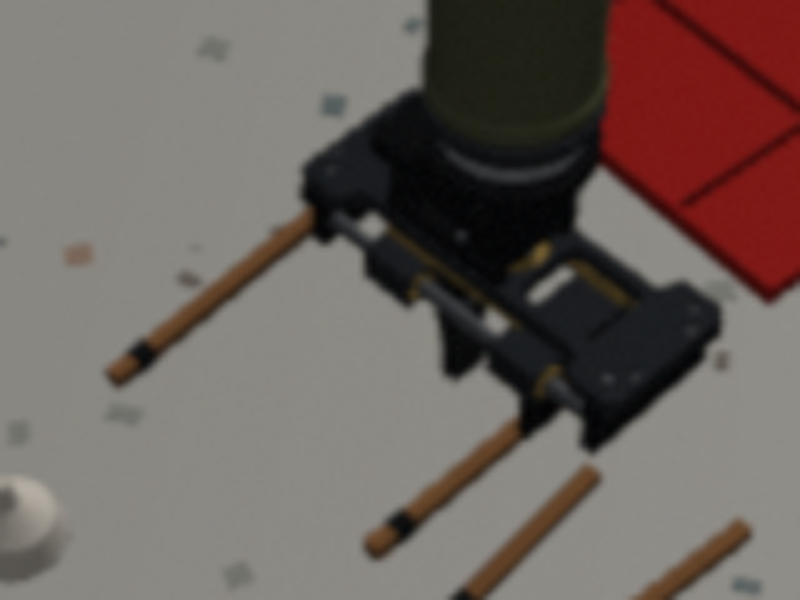

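Call:
carry_out([
  [0,0,-0.02,0,0.3],
  [0,0,-0.035,0,0.3],
  [0,0,-0.041,0,0.3],
  [0,0,-0.041,0,0.6],
  [0,0,-0.041,0,1],
  [0,0,-0.041,0,1],
  [0,0,-0.041,0,1],
  [0,0,-0.041,0,1],
  [0,0,-0.041,0,1],
  [0,0,-0.041,0,1],
], grip_force=25)

```text
time_s: 20.8
tool_pos: [0.598, 0.0431, 0.1856]
tool_rot: [-180.0, -0.1, -1.2]
force: [0.0, -0.1, 4.9]
grip_width: 0.0094
```

Call:
carry_out([
  [0,0,0.02,0,1],
  [0,0,0.05,0,1],
  [0,0,0.08,0,1],
  [0,0.03,0.08,7,1],
  [-0.005,0.06,0.08,14,1],
  [-0.01,0.09,0.08,21,1],
  [-0.02,0.12,0.08,28,1],
  [-0.03,0.15,0.08,35,1],
  [-0.04,0.18,0.08,42,1],
  [-0.05,0.21,0.08,49,1],
  [-0.06,0.24,0.08,56,1],
  [-0.062,0.265,0.08,63,1],
  [-0.062,0.285,0.08,70,1],
  [-0.062,0.296,0.08,77,1],
  [-0.062,0.3,0.08,83,1],
  [-0.062,0.3,0.08,85,1],
  [-0.062,0.3,0.06,85,1],
  [-0.062,0.3,0.04,85,1],
  [-0.062,0.3,0.035,85,1],
  [-0.062,0.3,0.035,85,1],
])

```text
time_s: 22.8
tool_pos: [0.535, 0.3428, 0.2184]
tool_rot: [-179.9, 0.1, 83.8]
force: [0.3, -0.3, -0.5]
grip_width: 0.0095
```

```bash
python3 - <<'E'
from jug import *
im,d=snap('scene','s11',(320,60,480,180),5)
o=env.get_obs();print(o['tool_pos'],o['tool_rot'],o['grip_width'],o['qpos'])
E
```

```text
[0.53553276 0.34302793 0.21961196] [-1.79968916e+02  2.73369397e-02  8.38142711e+01] 0.009777582677433642 [-37.70433799  24.97451077   3.32915035  96.52426881  -1.64587207
  58.59016203  49.98733485]
```

View pics/s11.png

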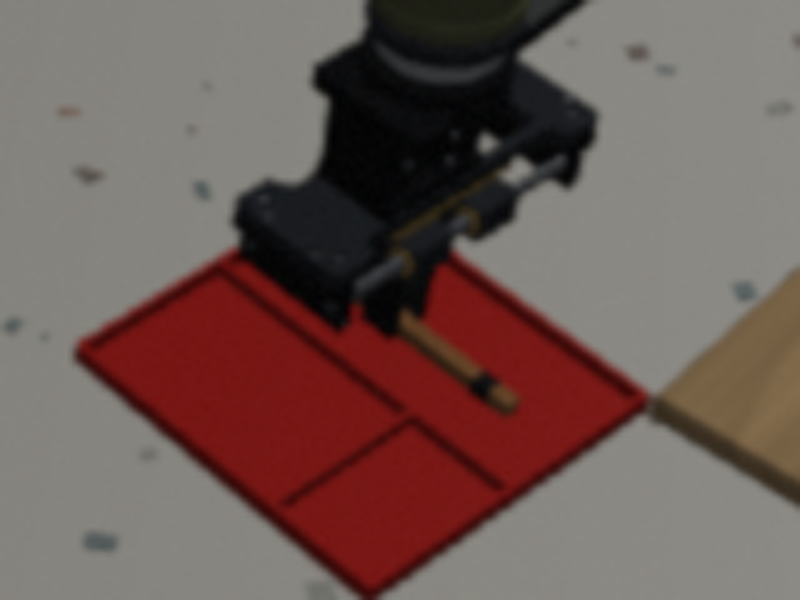

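Call:
carry_out([
  [0,0.001,-0.01,0,1],
  [0,0.001,-0.02,0,1],
  [0,0.001,-0.026,0,1],
  [0,0.001,-0.029,0,1],
  [0,0.001,-0.029,0,1],
  [0,0.001,-0.029,0,0.65],
  [0,0.001,-0.029,0,0.65],
  [0,0.001,-0.029,0,0.65],
  [0,0.001,-0.02,0,0.65],
  [0,0.001,0,0,0.65],
  [0,0.001,0.04,0,0.65],
  [0,0.001,0.08,0,0.3],
])

```text
time_s: 24.05
tool_pos: [0.5353, 0.3439, 0.3011]
tool_rot: [-180.0, 0.0, 83.8]
force: [-0.2, 0.9, -0.3]
grip_width: 0.0183
```

Call:
carry_out([
  [0.01,-0.02,0,-8,0.3],
  [0.03,-0.06,0,-16,0.3],
  [0.045,-0.1,0,-24,0.3],
  [0.06,-0.14,0,-32,0.3],
  [0.075,-0.18,0,-40,0.3],
  [0.09,-0.22,0,-48,0.3],
  [0.1,-0.26,0,-56,0.3],
  [0.1095,-0.3,0,-64,0.3],
  [0.1095,-0.33,0,-72,0.3],
  [0.1095,-0.343,-0.03,-80,0.3],
  [0.1095,-0.343,-0.06,-80.3,0.3],
  [0.1095,-0.343,-0.075,-80.3,0.3],
  [0.1095,-0.343,-0.075,-80.3,0.3],
  [0.1095,-0.343,-0.075,-80.3,0.3],
])

```text
time_s: 25.45
tool_pos: [0.6456, 0.0019, 0.2258]
tool_rot: [-180.0, -0.1, 3.6]
force: [-0.1, 0.3, 0.7]
grip_width: 0.0306
```

```bash
python3 - <<'E'
from jug import *
im,d=snap('scene','s12',(240,60,480,240),3.3)
o=env.get_obs();print(o['tool_pos'],o['tool_rot'],o['grip_width'])
E
```

```text
[0.64587379 0.00179938 0.2264271 ] [-1.79983188e+02 -1.43426725e-01  3.59542229e+00] 0.030432816353464263
```

View pics/s12.png

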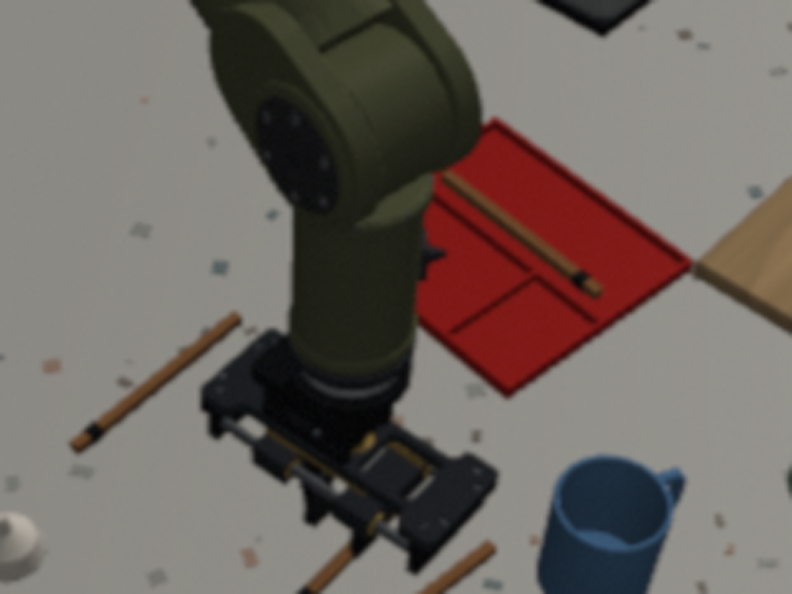

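Call:
carry_out([
  [-0.001,-0.001,-0.02,0,0.3],
  [-0.001,-0.001,-0.035,0,0.3],
  [-0.001,-0.001,-0.041,0,0.3],
  [-0.001,-0.001,-0.041,0,0.6],
  [-0.001,-0.001,-0.041,0,1],
  [-0.001,-0.001,-0.041,0,1],
  [-0.001,-0.001,-0.041,0,1],
  [-0.001,-0.001,-0.041,0,1],
  [-0.001,-0.001,-0.041,0,1],
])

```text
time_s: 26.4
tool_pos: [0.6444, 0.0001, 0.1843]
tool_rot: [-180.0, -0.1, 3.5]
force: [-0.1, -0.3, 2.2]
grip_width: 0.0096
```

```bash
python3 - <<'E'
from h import *
d=np.load('top0.npz')['d'];P=cloud('top',d)
for n,b in(('mug',(255,110,300,152)),('pep',(340,120,365,150))):
    Q=P[b[1]:b[3],b[0]:b[2]].reshape(-1,3);Q=Q[Q[:,2]>.03];print(n,Q.min(0),Q.max(0))
E
```

```text
mug [0.49595903 0.01346627 0.03003118] [0.81938091 0.19260503 1.34969983]
pep [ 0.49595903 -0.11512242  0.03351071] [0.78750567 0.01346627 1.34969983]
```

Call:
carry_out([
  [0,0,0.02,0,1],
  [0,0,0.05,0,1],
  [0,0,0.08,0,1],
  [-0.01,0.02,0.08,7,1],
  [-0.025,0.045,0.08,14,1],
  [-0.04,0.07,0.08,21,1],
  [-0.055,0.095,0.08,28,1],
  [-0.07,0.12,0.08,35,1],
  [-0.085,0.15,0.08,42,1],
  [-0.1,0.18,0.08,49,1],
  [-0.115,0.21,0.08,56,1],
  [-0.13,0.235,0.08,63,1],
  [-0.142,0.255,0.08,70,1],
  [-0.15,0.265,0.08,76,1],
  [-0.1525,0.2705,0.08,80.3,1],
  [-0.1525,0.2705,0.07,80.3,1],
  [-0.1525,0.2705,0.05,80.3,1],
  [-0.1525,0.2705,0.035,80.3,1],
  [-0.1525,0.2705,0.035,80.3,1],
  [-0.1525,0.2705,0.035,80.3,1],
])

```text
time_s: 28.4
tool_pos: [0.4917, 0.2701, 0.2182]
tool_rot: [-180.0, 0.1, 83.7]
force: [-0.6, -0.1, -0.0]
grip_width: 0.0096
```

```bash
python3 - <<'E'
from jug import *
im,d=snap('scene','s13',(320,60,480,180),5)
o=env.get_obs();print(o['tool_pos'],o['tool_rot'],o['grip_width'])
d=np.load('top0.npz')['d'];P=cloud('top',d)
for n,b in(('mug',(255,110,300,152)),('pep',(340,120,365,150))):
    Q=P[b[1]:b[3],b[0]:b[2]].reshape(-1,3);Q=Q[(Q[:,2]>.03)&(Q[:,2]<.2)];print(n,Q.min(0),Q.max(0))
E
```

```text
[0.49194461 0.2704481  0.2189826 ] [ 1.79982367e+02 -8.68197250e-03  8.37630296e+01] 0.009427452919312612
mug [0.73928655 0.08043036 0.03003118] [0.81938091 0.19260503 0.09652861]
pep [ 0.74655472 -0.11512242  0.03351071] [ 0.78750567 -0.07324586  0.10721498]
```

View pics/s13.png

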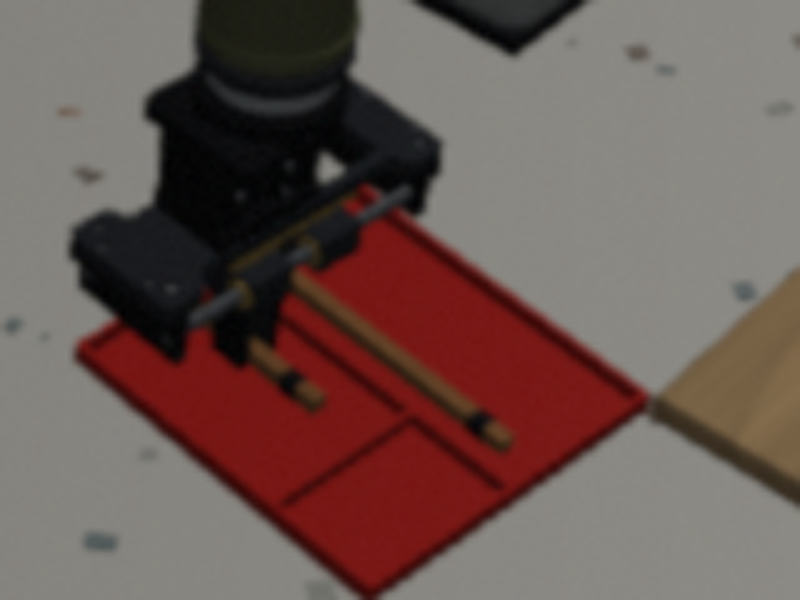

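Call:
carry_out([
  [0,0,-0.01,0,1],
  [0,0,-0.02,0,1],
  [0,0,-0.026,0,1],
  [0,0,-0.0295,0,1],
  [0,0,-0.0295,0,1],
  [0,0,-0.0295,0,0.5],
  [0,0,-0.0295,0,0.5],
  [0,0,-0.0295,0,0.5],
  [0,0,-0.02,0,0.5],
  [0,0,0,0,0.5],
  [0,0,0.04,0,0.5],
  [0,0,0.08,0,0.3],
])

```text
time_s: 29.65
tool_pos: [0.4913, 0.2704, 0.3002]
tool_rot: [-180.0, 0.0, 83.8]
force: [0.4, 1.0, -0.2]
grip_width: 0.0247
```

Call:
carry_out([
  [0.02,-0.02,0,-8,0.3],
  [0.045,-0.045,0,-16,0.3],
  [0.07,-0.075,0,-24,0.3],
  [0.095,-0.105,0,-32,0.3],
  [0.12,-0.135,0,-40,0.3],
  [0.145,-0.165,0,-48,0.3],
  [0.165,-0.195,0,-56,0.3],
  [0.185,-0.225,0,-64,0.3],
  [0.2,-0.255,0,-72,0.3],
  [0.214,-0.274,0,-80,0.3],
  [0.214,-0.274,-0.03,-88,0.3],
  [0.214,-0.274,-0.06,-89.3,0.3],
  [0.214,-0.274,-0.074,-89.3,0.3],
  [0.214,-0.274,-0.074,-89.3,0.3],
  [0.214,-0.274,-0.074,-89.3,0.3],
])

```text
time_s: 31.15
tool_pos: [0.706, -0.0032, 0.226]
tool_rot: [-180.0, -0.1, -5.4]
force: [0.4, -0.4, 1.3]
grip_width: 0.0305
```

```bash
python3 - <<'E'
from jug import *
im,d=snap('scene','s14',(250,100,490,280),3.3)
o=env.get_obs();print(o['tool_pos'],o['tool_rot'],o['grip_width'])
E
```

```text
[ 0.70629759 -0.0032711   0.22673578] [-1.79973397e+02 -1.57371569e-01 -5.43805164e+00] 0.03041080752799645
```

View pics/s14.png

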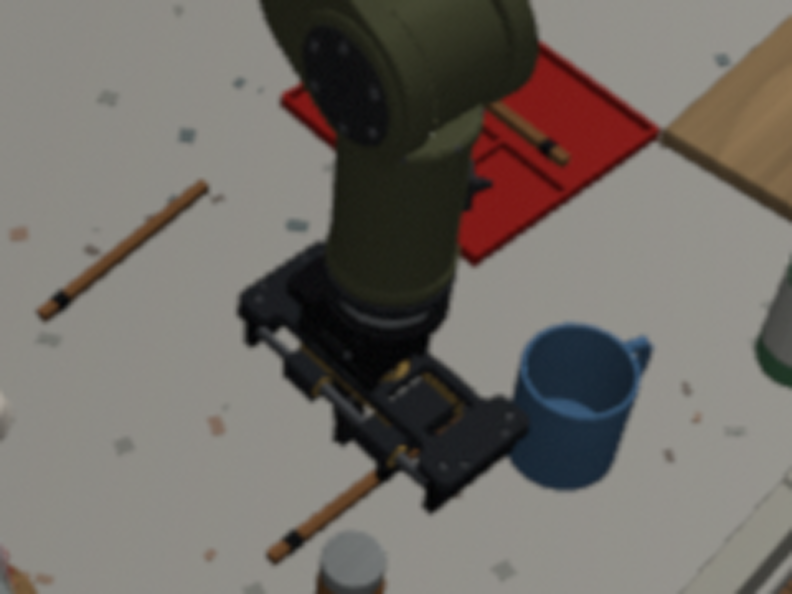

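Call:
carry_out([
  [-0.001,-0.0005,-0.02,0,0.3],
  [-0.001,-0.0005,-0.035,0,0.3],
  [-0.001,-0.0005,-0.041,0,0.3],
  [-0.001,-0.0005,-0.041,0,0.6],
  [-0.001,-0.0005,-0.041,0,1],
  [-0.001,-0.0005,-0.041,0,1],
  [-0.001,-0.0005,-0.041,0,1],
  [-0.001,-0.0005,-0.041,0,1],
  [-0.001,-0.0005,-0.041,0,1],
])

```text
time_s: 32.1
tool_pos: [0.7048, -0.0039, 0.1843]
tool_rot: [-180.0, -0.1, -5.5]
force: [0.4, 0.5, 2.1]
grip_width: 0.0092
```

Call:
carry_out([
  [0,0,0.02,0,1],
  [0,0,0.05,0,1],
  [-0.015,0,0.08,0,1],
  [-0.045,0.01,0.08,0,1],
  [-0.08,0.03,0.08,5,1],
  [-0.11,0.055,0.08,12,1],
  [-0.13,0.085,0.08,19,1],
  [-0.145,0.12,0.08,26,1],
  [-0.155,0.155,0.08,33,1],
  [-0.16,0.19,0.08,40,1],
  [-0.163,0.225,0.08,47,1],
  [-0.163,0.26,0.08,54,1],
  [-0.163,0.295,0.08,61,1],
  [-0.163,0.33,0.08,68,1],
  [-0.163,0.36,0.08,75,1],
  [-0.163,0.38,0.08,82,1],
  [-0.163,0.395,0.08,87,1],
  [-0.163,0.4,0.08,89.3,1],
  [-0.163,0.4,0.06,89.3,1],
  [-0.163,0.4,0.04,89.3,1],
])

```text
time_s: 34.1
tool_pos: [0.5417, 0.3965, 0.2238]
tool_rot: [179.9, -0.1, 83.8]
force: [-0.3, 0.3, -1.0]
grip_width: 0.0097
```

Call:
carry_out([
  [0,0,-0.005,0,1],
  [0,0,-0.005,0,1],
  [0,0,-0.005,0,1],
])

```text
time_s: 34.4
tool_pos: [0.5419, 0.3962, 0.2196]
tool_rot: [180.0, -0.0, 83.8]
force: [-0.1, -0.4, -1.2]
grip_width: 0.0097
```

```bash
python3 - <<'E'
from jug import *
im,d=snap('scene','s15',(320,60,480,180),5)
o=env.get_obs();print(o['tool_pos'],o['tool_rot'],o['grip_width'])
E
```

```text
[0.54204802 0.39631675 0.21998545] [ 1.79922765e+02 -7.67475421e-02  8.38085189e+01] 0.00983313826170272
```

View pics/s15.png

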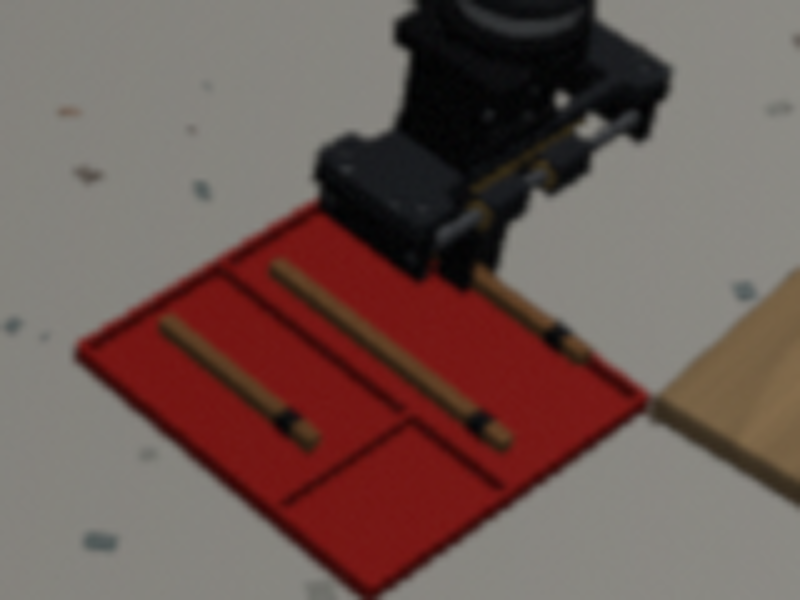

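Call:
carry_out([
  [-0.0005,-0.002,-0.01,0,1],
  [-0.0005,-0.002,-0.02,0,1],
  [-0.0005,-0.002,-0.027,0,1],
  [-0.0005,-0.002,-0.0305,0,1],
  [-0.0005,-0.002,-0.0305,0,1],
  [-0.0005,-0.002,-0.0305,0,0.65],
  [-0.0005,-0.002,-0.0305,0,0.65],
  [-0.0005,-0.002,-0.0305,0,0.65],
  [-0.0005,-0.002,-0.02,0,0.65],
  [-0.0005,-0.002,0,0,0.65],
  [-0.0005,-0.002,0.04,0,0.65],
  [-0.0005,-0.002,0.08,0,0.3],
])

```text
time_s: 35.65
tool_pos: [0.5408, 0.3939, 0.3]
tool_rot: [-180.0, 0.0, 83.8]
force: [0.8, -0.4, 0.1]
grip_width: 0.0188
```

Call:
carry_out([
  [0,-0.03,0,-8,0.3],
  [0,-0.07,0,-16,0.3],
  [0,-0.11,0,-24,0.3],
  [-0.01,-0.15,0,-32,0.3],
  [-0.02,-0.19,0,-40,0.3],
  [-0.04,-0.23,0,-48,0.3],
  [-0.06,-0.27,0,-56,0.3],
  [-0.075,-0.31,0,-64,0.3],
  [-0.09,-0.34,0,-72,0.3],
  [-0.1,-0.36,0,-80,0.3],
  [-0.1097,-0.366,-0.02,-82.3,0.3],
  [-0.1097,-0.366,-0.05,-82.3,0.3],
  [-0.1097,-0.366,-0.074,-82.3,0.3],
  [-0.1097,-0.366,-0.074,-82.3,0.3],
  [-0.1097,-0.366,-0.074,-82.3,0.3],
  [-0.1097,-0.366,-0.074,-82.3,0.3],
])

```text
time_s: 37.25
tool_pos: [0.4323, 0.0282, 0.2264]
tool_rot: [-180.0, -0.2, 1.5]
force: [0.1, 0.7, -0.3]
grip_width: 0.0306
```

```bash
python3 - <<'E'
from jug import *
im,d=snap('scene','s16',(180,80,420,260),3.3)
o=env.get_obs();print(o['tool_pos'],o['tool_rot'],o['grip_width'],o['qpos'])
E
```

```text
[0.43229261 0.02826924 0.22635646] [-1.79960042e+02 -1.65242612e-01  1.52595801e+00] 0.030198015244224295 [-29.41831387   1.7234815   22.59130903 124.79531924  -0.85457847
  53.44817944  -4.80319454]
```

View pics/s16.png

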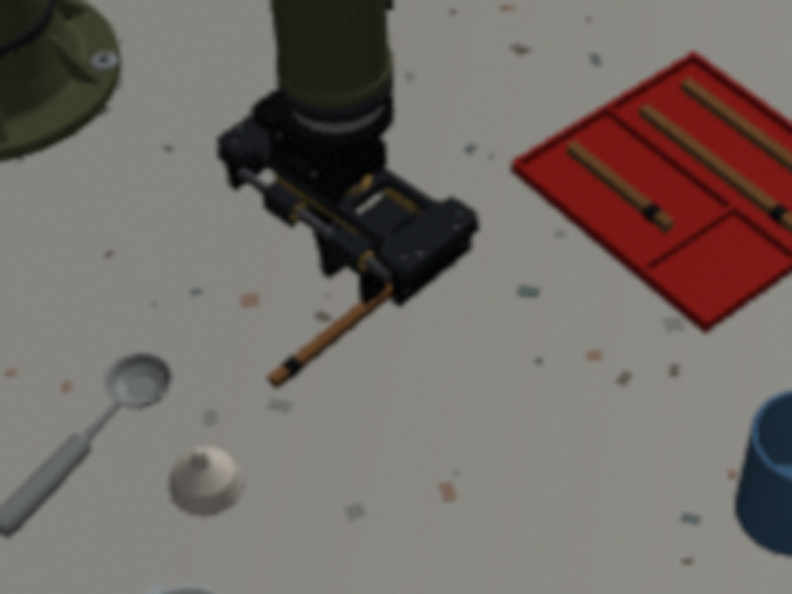

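Call:
carry_out([
  [-0.001,-0.0005,-0.02,0,0.3],
  [-0.001,-0.0005,-0.034,0,0.3],
  [-0.001,-0.0005,-0.04,0,0.3],
  [-0.001,-0.0005,-0.04,0,0.6],
  [-0.001,-0.0005,-0.04,0,1],
  [-0.001,-0.0005,-0.04,0,1],
  [-0.001,-0.0005,-0.04,0,1],
  [-0.001,-0.0005,-0.04,0,1],
  [-0.001,-0.0005,-0.04,0,1],
])

```text
time_s: 38.2
tool_pos: [0.4309, 0.0277, 0.1855]
tool_rot: [-180.0, -0.1, 1.5]
force: [-0.4, 0.5, 6.6]
grip_width: 0.0097
```

Call:
carry_out([
  [0,0,0.02,0,1],
  [0,0,0.05,0,1],
  [0.01,0.01,0.08,0,1],
  [0.03,0.03,0.08,7,1],
  [0.045,0.055,0.08,14,1],
  [0.06,0.085,0.08,21,1],
  [0.07,0.115,0.08,28,1],
  [0.08,0.145,0.08,35,1],
  [0.09,0.175,0.08,42,1],
  [0.1,0.205,0.08,49,1],
  [0.1075,0.235,0.08,56,1],
  [0.1075,0.265,0.08,63,1],
  [0.1075,0.295,0.08,70,1],
  [0.1075,0.32,0.08,76,1],
  [0.1075,0.335,0.08,81,1],
  [0.1075,0.341,0.08,82.3,1],
  [0.1075,0.341,0.06,82.3,1],
  [0.1075,0.341,0.04,82.3,1],
  [0.1075,0.341,0.035,82.3,1],
  [0.1075,0.341,0.035,82.3,1],
])

```text
time_s: 40.2
tool_pos: [0.5377, 0.3676, 0.2187]
tool_rot: [-179.9, 0.1, 83.7]
force: [-0.5, -0.4, 0.0]
grip_width: 0.0096
```

```bash
python3 - <<'E'
from jug import *
im,d=snap('scene','s17',(320,60,480,180),5)
o=env.get_obs();print(o['tool_pos'],o['tool_rot'],o['grip_width'])
E
```

```text
[0.53810016 0.36805021 0.21984479] [-1.79990970e+02  2.88657318e-02  8.37462427e+01] 0.00966249978715196
```

View pics/s17.png

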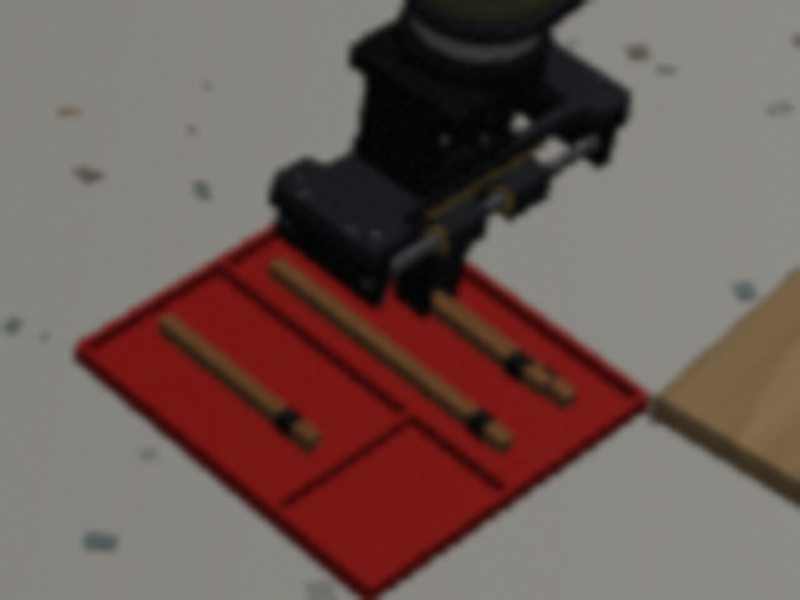

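Call:
carry_out([
  [0,0.0005,-0.01,0,1],
  [0,0.0005,-0.018,0,1],
  [0,0.0005,-0.022,0,1],
  [0,0.0005,-0.0235,0,1],
  [0,0.0005,-0.0235,0,1],
])

```text
time_s: 40.75
tool_pos: [0.5378, 0.3691, 0.196]
tool_rot: [-180.0, 0.0, 83.8]
force: [0.1, -0.1, -0.3]
grip_width: 0.0095
```

Call:
carry_out([
  [0,0,-0.0015,0,1],
  [0,0,-0.003,0,1],
  [0,0,-0.003,0,1],
])

```text
time_s: 41.05
tool_pos: [0.5379, 0.3691, 0.1932]
tool_rot: [-180.0, 0.0, 83.8]
force: [0.4, -0.2, 0.1]
grip_width: 0.0096
```

No contact; a bit lower, then release.

Call:
carry_out([
  [0,0,-0.0015,0,1],
  [0,0,-0.0025,0,1],
  [0,0,-0.0025,0,1],
  [0,0,-0.0025,0,0.75],
  [0,0,-0.0025,0,0.7],
  [0,0,-0.0025,0,0.7],
  [0,0,0.01,0,0.7],
  [0,0,0.04,0,0.7],
  [0,0,0.08,0,0.3],
  [0,0,0.12,0,0],
  [0,-0.05,0.15,0,0],
  [0,-0.1,0.18,0,0],
  [0,-0.15,0.18,0,0],
  [0,-0.2,0.18,0,0],
  [0,-0.25,0.18,0,0],
  [0,-0.3,0.18,0,0],
  [0,-0.33,0.18,0,0],
  [0,-0.35,0.18,0,0],
])

```text
time_s: 42.85
tool_pos: [0.5374, 0.0134, 0.3748]
tool_rot: [179.9, 0.1, 83.4]
force: [-0.3, 0.7, -0.1]
grip_width: 0.0435
```

```bash
cat > fin.py <<'E'
import sys; from jug import *
t=sys.argv[1]
im,d=snap('scene','fs'+t); a=im
im2,d2=snap('top','ft'+t)
br=lambda i:np.clip(i*1.5,0,255).astype(np.uint8)
save(br(a),'fsa'+t,None,1.25)
save(br(im2),'fta'+t,(165,160,265,265),5.5)
save(br(im2),'ftb'+t,(250,100,480,290),3.2)
print(env.get_obs()['tool_pos'],env.get_obs()['time_s'])
P=cloud('top',d2); R=np.radians(-6.07); M=np.array([[np.cos(R),np.sin(R)],[-np.sin(R),np.cos(R)]])
hsv=cv2.cvtColor(im2,cv2.COLOR_RGB2HSV);H,S=hsv[...,0].astype(int),hsv[...,1]
m=(H>8)&(H<25)&(S>80); m[:172]=0;m[262:]=0;m[:,:180]=0;m[:,258:]=0
n,l,st,_=cv2.connectedComponentsWithStats(m.astype(np.uint8))
for i in range(1,n):
    if st[i,4]<15: continue
    v,u=np.nonzero(l==i); w=px2w('top',np.c_[u,v],.014)[:,:2]; q=(w-[.5331,.3187])@M.T
    print(st[i],'tray xmin/max',q[:,0].min().round(4),q[:,0].max().round(4),'y',q[:,1].mean().round(4),'z',np.percentile(P[v,u,2],[10,50,90]).round(4))
E
python3 fin.py 1
```

```text
[0.53772565 0.01454222 0.37468181] 42.95
[180 172   7   4  24] tray xmin/max 0.1153 0.125 y 0.1113 z [0.0058 0.0146 0.019 ]
[193 186   4   5  16] tray xmin/max 0.0725 0.0852 y 0.0734 z [0.0108 0.0133 0.0175]
[201 187   4   5  16] tray xmin/max 0.0721 0.0848 y 0.0479 z [0.0078 0.0129 0.0159]
[209 188   4   5  15] tray xmin/max 0.0714 0.084 y 0.0225 z [0.0053 0.0126 0.0162]
[186 194  10  51 171] tray xmin/max -0.091 0.061 y 0.0733 z [0.008  0.0124 0.0163]
[195 194   9  51 168] tray xmin/max -0.0887 0.063 y 0.0484 z [0.0087 0.0124 0.0171]
[203 195   9  51 172] tray xmin/max -0.0894 0.0626 y 0.0234 z [0.0077 0.0129 0.0164]
[232 212   4   5  15] tray xmin/max 0.0061 0.0183 y -0.0544 z [0.0095 0.0113 0.0149]
[228 219   7  32 106] tray xmin/max -0.0968 -0.0032 y -0.0538 z [0.0083 0.0122 0.016 ]
```

View pics/fsa1.png

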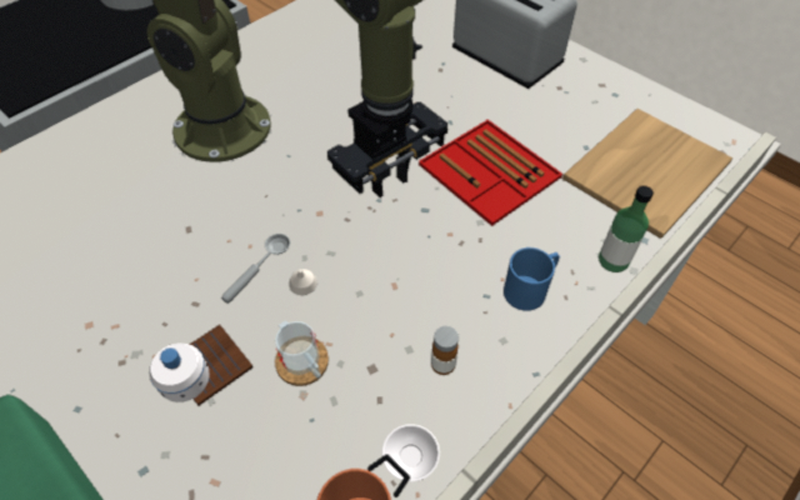

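View pics/fta1.png

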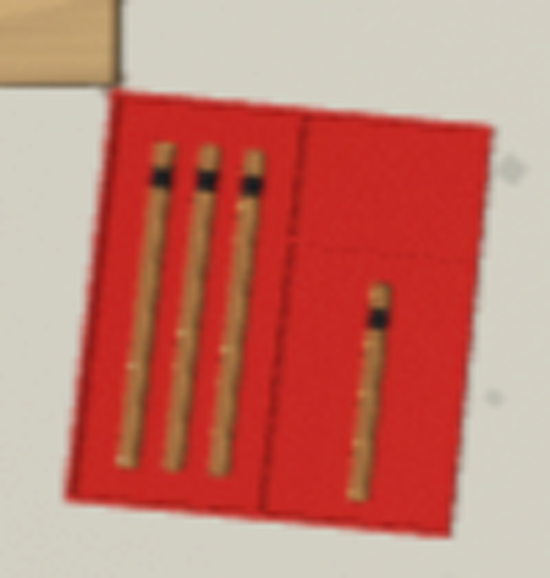

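View pics/ftb1.png

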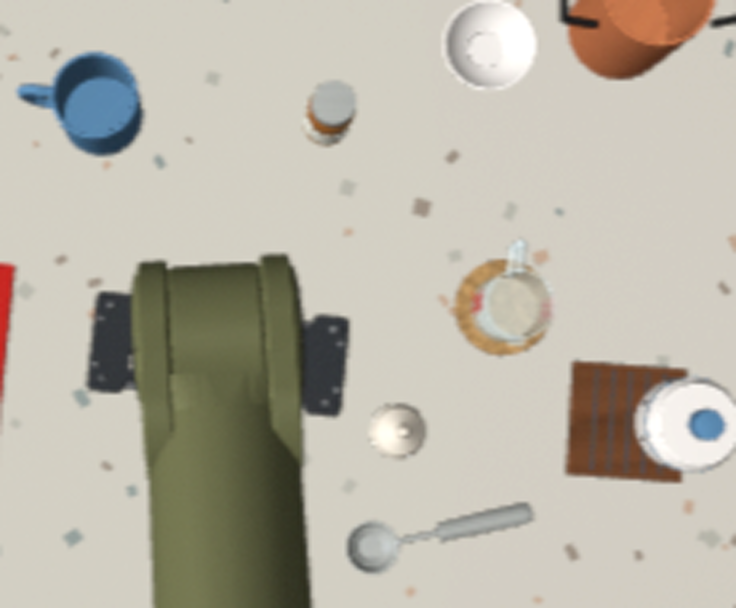

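```bash
cat > knob.py <<'E'
import sys; from jug import *
t=sys.argv[1]
a=np.load(f'fs{t}.npz')['im']; im=np.load(f'ft{t}.npz')['im'];d=np.load(f'ft{t}.npz')['d']
hsv=cv2.cvtColor(im,cv2.COLOR_RGB2HSV); H,S=hsv[...,0],hsv[...,1]; P=cloud('top',d)
m=(H>95)&(H<120)&(S>60); m[:200]=0;m[:,:420]=0;m[270:]=0;m[:,500:]=0
v,u=np.nonzero(m&(P[...,2]>.07)); print(len(v),P[v,u].mean(0),np.percentile(P[v,u,2],[10,50,90]))
b=np.clip(a*1.5,0,255).astype(np.uint8); save(b,'kz'+t,(100,230,300,330),4)
Q=P[205:260,430:485]; Q=Q[(Q[...,2]>.045)&(Q[...,2]<.08)]
A=np.c_[Q[:,:2],np.ones(len(Q))]; print('lid pts',Q.mean(0),np.linalg.lstsq(A,Q[:,2],rcond=None)[0])
E
python3 knob.py 1
```

```text
75 [ 0.47807838 -0.41975718  0.09941229] [0.09626711 0.09962713 0.10290421]
lid pts [ 0.47761783 -0.4148758   0.06723976] [-0.00054288 -0.07961553  0.0344685 ]
```

View pics/kz1.png

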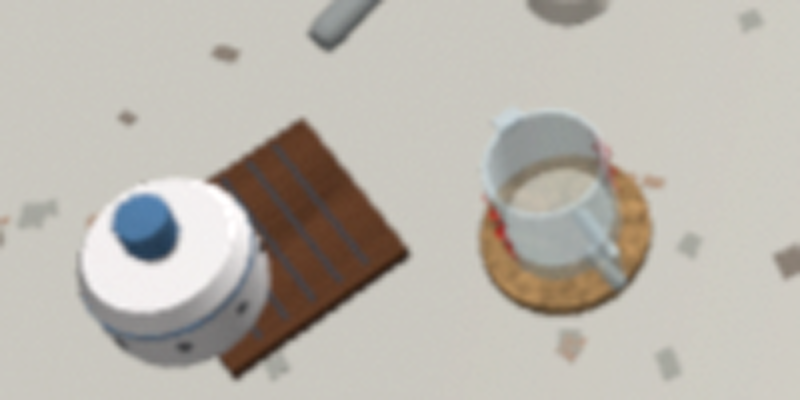

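Call:
carry_out([
  [0,-0.03,0,-8,-1],
  [0,-0.07,0,-16,-1],
  [0,-0.11,0,-24,-1],
  [0,-0.15,0,-32,-1],
  [0,-0.19,0,-40,-1],
  [0,-0.23,0,-48,-1],
  [-0.01,-0.27,0,-56,-1],
  [-0.02,-0.31,0,-64,-1],
  [-0.03,-0.35,0,-72,-1],
  [-0.045,-0.39,0,-80,-1],
  [-0.059,-0.42,0,-88,-1],
  [-0.059,-0.435,0,-88,-1],
  [-0.059,-0.435,-0.03,-88,-1],
  [-0.059,-0.435,-0.06,-88,-1],
  [-0.059,-0.435,-0.06,-88,-1],
  [-0.059,-0.435,-0.06,-88,-1],
])

```text
time_s: 44.55
tool_pos: [0.4805, -0.4144, 0.3135]
tool_rot: [-179.9, 0.0, -3.9]
force: [0.1, 0.8, 0.4]
grip_width: 0.0868
```

```bash
python3 - <<'E'
from jug import *
im,d=snap('scene','s18',(70,170,230,290),5)
o=env.get_obs();print(o['tool_pos'],o['tool_rot'],o['grip_width'],o['qpos'])
E
```

```text
[ 0.48040162 -0.41513572  0.31465472] [ 1.79981461e+02 -1.03107120e-01 -3.99330311e+00] 0.08711374116799098 [  7.19543895  23.15013459  39.75949773  93.19899058 -15.6556903
  69.24061475  46.26666641]
```

View pics/s18.png

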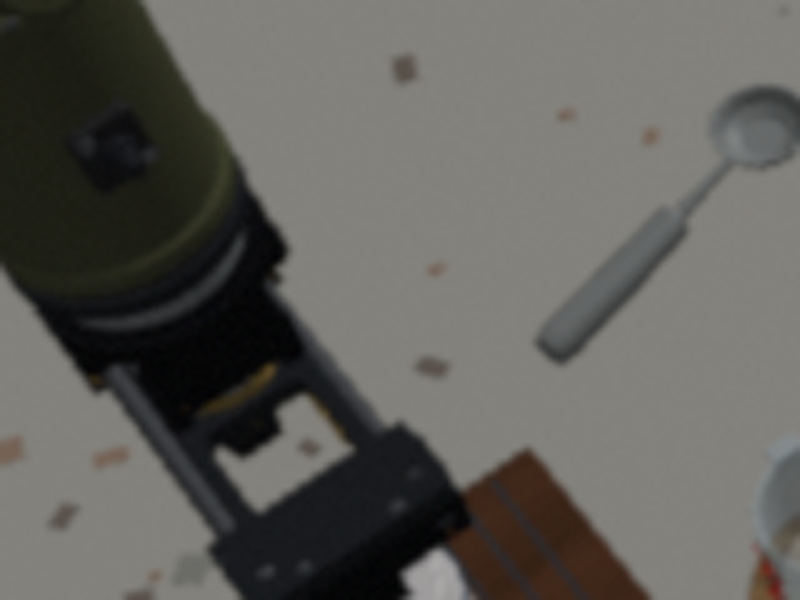

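Call:
carry_out([
  [-0.002,-0.006,0,0,-1],
  [-0.002,-0.006,0,0,-1],
  [-0.002,-0.006,-0.02,0,-1],
  [-0.002,-0.006,-0.04,0,-1],
  [-0.002,-0.006,-0.053,0,-1],
  [-0.002,-0.006,-0.057,0,-1],
  [-0.002,-0.006,-0.057,0,-1],
  [-0.002,-0.006,-0.057,0,0],
  [-0.002,-0.006,-0.057,0,0],
  [-0.002,-0.006,-0.057,0,0],
  [-0.002,-0.006,-0.057,0,0],
], grip_force=12)

```text
time_s: 45.7
tool_pos: [0.477, -0.422, 0.2568]
tool_rot: [180.0, -0.0, -4.2]
force: [0.7, -0.3, -0.6]
grip_width: 0.0629
```

```bash
python3 - <<'E'
from jug import *
im,d=snap('scene','s19',(70,190,230,310),5)
o=env.get_obs();print(o['tool_pos'],o['force'],o['grip_width'])
E
```

```text
[ 0.47696864 -0.4219404   0.25663388] [-0.25812627 -0.76160301 -0.03449269] 0.059036192494728974
```

View pics/s19.png

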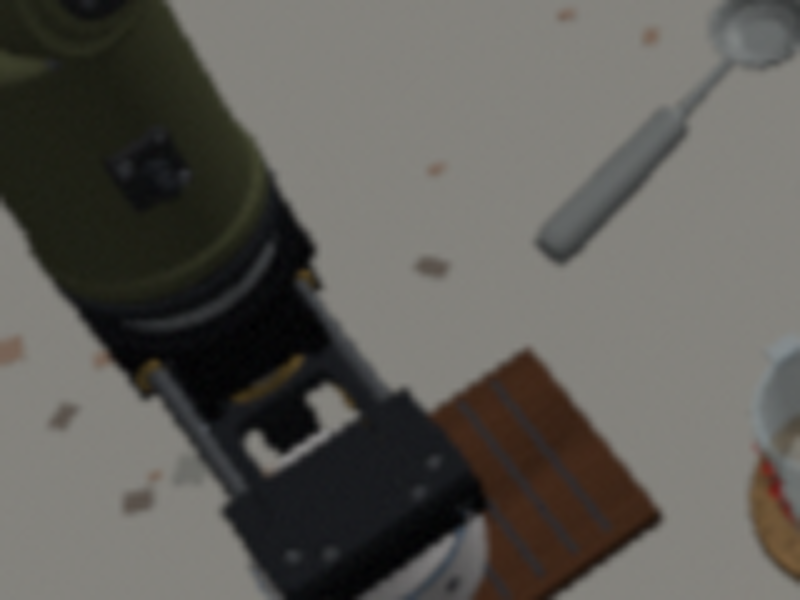

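Call:
carry_out([
  [0.001,0.001,0,0,0.2],
  [0.001,0.001,0,0,1],
  [0.001,0.001,0,0,1],
  [0.001,0.001,0,0,1],
  [0.001,0.001,0,0,1],
  [0.001,0.001,0,0,1],
  [0.001,0.001,0,0,1],
  [0.001,0.001,0,0,1],
  [0.001,0.001,0,0,1],
], grip_force=12)

```text
time_s: 46.65
tool_pos: [0.478, -0.4209, 0.2564]
tool_rot: [180.0, -0.0, -4.2]
force: [1.8, -0.7, 0.2]
grip_width: 0.0276
```

Call:
carry_out([
  [0,0,0,0,1],
  [0,0,0,0,1],
  [0,0,0,0,1],
  [0,0,0.01,0,1],
  [0,0,0.02,0,1],
  [0,0,0.03,0,1],
  [0,0,0.03,0,1],
  [0,0,0.03,0,1],
], grip_force=40)

```text
time_s: 47.45
tool_pos: [0.4778, -0.421, 0.2867]
tool_rot: [180.0, -0.0, -4.2]
force: [0.0, 0.4, -3.8]
grip_width: 0.0266
```

```bash
python3 - <<'E'
from jug import *
im,d=snap('scene','s20',(70,190,230,310),5)
o=env.get_obs();print(o['tool_pos'],o['force'],o['grip_width'],o['wrist_torque'])
E
```

```text
[ 0.47774901 -0.4207436   0.28619901] [-0.1368524   0.73623925 -3.93592769] 0.027022795325129276 [-0.07181893  0.05895769 -0.02217557]
```

View pics/s20.png

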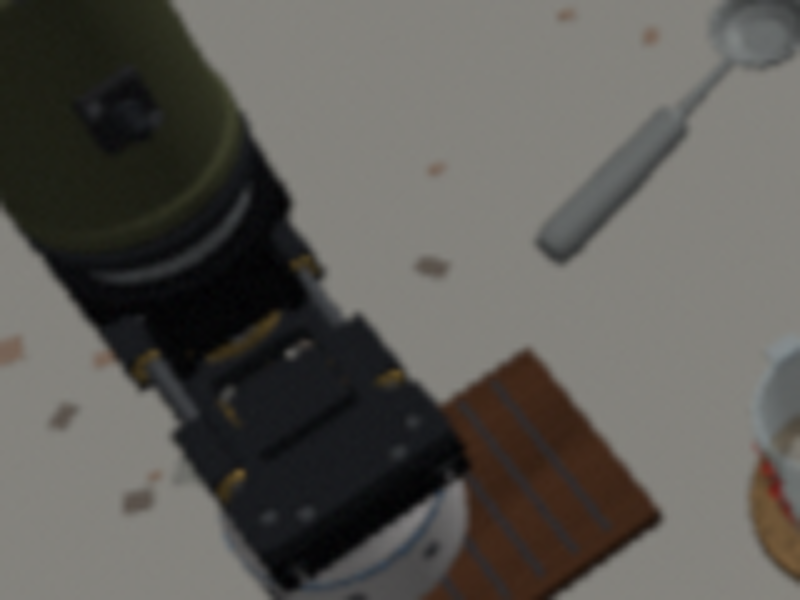

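Call:
carry_out([
  [0.001,0.005,0,0,1],
  [0.002,0.012,0,0,1],
  [0.0025,0.02,0,0,1],
  [0.0025,0.028,0,0,1],
  [0.0025,0.035,0,0,1],
  [0.0025,0.041,0,0,1],
  [0.0025,0.045,0,0,1],
  [0.0025,0.047,0,0,1],
  [0.0025,0.047,0,0,1],
  [0.0025,0.047,0,0,1],
  [0.0025,0.047,0,0,1],
  [0.0025,0.047,-0.01,0,1],
  [0.0025,0.047,-0.02,0,1],
  [0.0025,0.047,-0.027,0,1],
  [0.0025,0.047,-0.027,0,1],
  [0.0025,0.047,-0.027,0,1],
])

```text
time_s: 49.1
tool_pos: [0.4803, -0.3739, 0.2588]
tool_rot: [-180.0, 0.0, -4.2]
force: [0.6, -0.2, -3.4]
grip_width: 0.0267
```

Call:
carry_out([
  [0,0,-0.001,0,1],
  [0,0,-0.002,0,1],
  [0,0,-0.003,0,1],
  [0,0,-0.0035,0,1],
  [0,0,-0.0035,0,1],
])

```text
time_s: 49.6
tool_pos: [0.4806, -0.374, 0.2563]
tool_rot: [180.0, -0.0, -4.2]
force: [-1.0, 0.0, -0.9]
grip_width: 0.0269
```

Call:
carry_out([
  [0,0,-0.0005,0,1],
  [0,0,-0.001,0,1],
  [0,0,-0.001,0,1],
])

```text
time_s: 49.9
tool_pos: [0.4807, -0.374, 0.2561]
tool_rot: [-180.0, -0.1, -4.2]
force: [-1.3, 2.1, 7.0]
grip_width: 0.0271
```

Contact; release and retreat.

Call:
carry_out([
  [0,0,0,0,0.5],
  [0,0,0,0,0],
  [0,0,0,0,-0.5],
  [0,0,0,0,-1],
  [0,0,0,0,-1],
  [0,0,0,0,-1],
  [0,0,0.02,0,-1],
  [0,0,0.05,0,-1],
  [0,0,0.09,0,-1],
  [0,0,0.12,0,-1],
  [0,0.04,0.14,0,-1],
  [0,0.08,0.14,0,-1],
  [0,0.12,0.14,0,-1],
  [0,0.16,0.14,0,-1],
  [0,0.2,0.14,0,-1],
  [0,0.25,0.14,0,-1],
  [0,0.3,0.14,0,-1],
  [0,0.34,0.14,0,-1],
  [0,0.34,0.14,0,-1],
])

```text
time_s: 51.8
tool_pos: [0.4803, -0.0275, 0.3946]
tool_rot: [-179.9, 0.0, -3.6]
force: [0.4, 0.7, -0.1]
grip_width: 0.0869
```

```bash
python3 fin.py 2; python3 knob.py 2; python3 - <<'E'
from jug import *
draw('top',np.load('ft2.npz')['im'],(.5893,-.2609),.012,-95,'jf',(380,160,480,270),5)
E
```

```text
[ 0.48035786 -0.03328356  0.39479121] 51.9
[180 172   7   4  24] tray xmin/max 0.1153 0.125 y 0.1113 z [0.0058 0.0147 0.0191]
[193 186   4   5  16] tray xmin/max 0.0725 0.0855 y 0.0728 z [0.0087 0.0121 0.0159]
[201 187   4   5  16] tray xmin/max 0.0721 0.0848 y 0.0479 z [0.0093 0.0135 0.0156]
[186 193  10  52 168] tray xmin/max -0.091 0.0635 y 0.0732 z [0.0069 0.0128 0.0166]
[195 194   9  51 169] tray xmin/max -0.0887 0.063 y 0.0485 z [0.0079 0.0129 0.0171]
[203 195   9  51 171] tray xmin/max -0.0894 0.0626 y 0.0234 z [0.0079 0.0124 0.0161]
[232 212   4   5  16] tray xmin/max 0.0061 0.0183 y -0.0541 z [0.0101 0.013  0.0146]
[228 219   7  32 107] tray xmin/max -0.0968 -0.0032 y -0.0538 z [0.0082 0.0131 0.0162]
75 [ 0.47967382 -0.36776728  0.11556285] [0.09478805 0.09995174 0.1023941 ]
lid pts [ 0.47980167 -0.36859838  0.06736674] [-0.00809216 -0.07955356  0.04192606]
```

View pics/kz2.png

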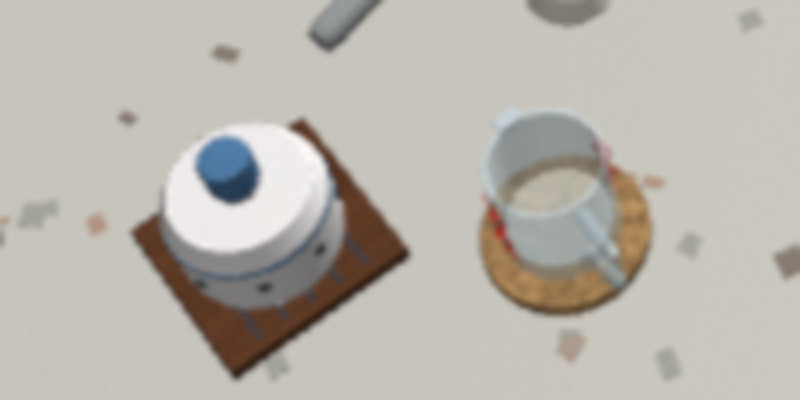

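View pics/jf.png

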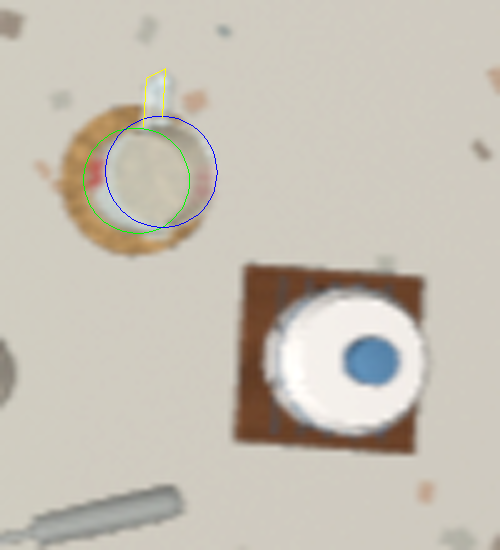

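View pics/fsa2.png

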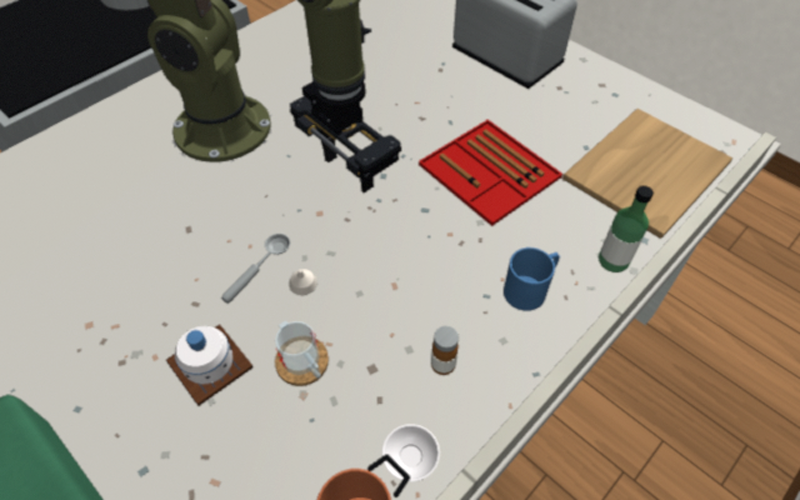

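```bash
python3 -c "
from h import *
print(env.get_obs()['time_s'],env.get_obs()['joint_velocities'].round(2)); env.sign_off()"
```

```text
51.9 [ 1.47  0.12  2.55 -0.35  0.55 -0.11  0.05]
the job is handed in; nothing more can be done
```

I cleared the tray and handed the job in at 51.9 s of the 208 s. `sign_off` reports no verdict, so the results below are from my own last pictures.

- **Keeper:** it stands upright on the trivet. My first placing was knocked about 47 mm aside, leaving it over the trivet's edge, so I picked it up by the knob and set it back. It now looks the same as after the first placing, within about 3 mm of the middle.
- **Jug:** it stands upright on the coaster. The projected jug outline matches the picture to within a few mm.
- **Chopsticks:** four were present.
    - **Long lane:** the three long ones lie at tray y of about 23, 48 and 73 mm, about 25 mm apart.
    - **Short lane:** the one short stick lies at about x = -40, y = -54 mm.
    - All lie flat with their tops about 13 mm above the counter, and none is on another.
- **Bystanders:** the spoon, garlic bulb, pepper jar and mug look unmoved in the last pictures.

**Checks that disagreed:** the final knob position averaged from depth read 5 mm off in y. Bad depth pixels pulled that average (its mean height came out at 0.116 m, the median at 0.100 m). I went by the knob's pixel position instead, which matched the first placing to within half a pixel.

The arm was clear of everything but still had about 2.5 deg/s of joint motion at hand-in. I saw no sign of the grip slackening.

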